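Draw a brass sleeve out of a deep jig pocket with sprung tongs

TASK

The brass sleeve is stuck at the bottom of one of the two narrow pockets of the wooden jig, and the guide plate on the jig has drifted out of line with the pockets. Take the sprung tongs from their stand, feel for the plate's opening and slide it into line without forcing it, reach down either side of the sleeve, squeeze gently but firmly enough to draw it out, stand it upright in the tray without dropping it, and hang the tongs back in their stand. Leave the dowel in the other pocket and everything else where it is.

Things in the scene. Friction and masses are not known exactly. Their poses are not given: they have to be found in the camera images.
- tongs: Steel sprung tongs hanging upright in the stand, 120 g. Origin: middle of the cross bar's underside; z up, x along the bar (76 long, 10 wide in y, 8 high). Two jaws below slide straight along y towards each other, always parallel. Squeeze their flat grip plates from outside, for instance at z -30: plates reach from the bar to z -62, 18 wide in x, 42 over both when open (37 on the sleeve).
- jaw_left: The tongs' jaw on +y; frame as the tongs' but for its slide along y. Grip plate 4 thick, then from z -62 a blade 11 wide in x, 3 thick, down to z -120. Blades when open: 17 apart inside, 23 over their outsides. Springs push each jaw open against a stop with 8 N, 0.5 N more per mm moved in (8.5 mm at most). Plates held at 39: blades 14 apart, 20 over the outsides.
- jaw_right: The tongs' jaw on the -y side, as jaw_left mirrored.
- stand: Fixed wooden stand. Origin: centre of its foot (100 x 60 x 10). Two posts at x +-30 (12 thick in x, 30 wide in y), tops 135 above the table; the cross bar rests on them between flaring lips 12 mm high (about 3 mm play each way in y). Hung up, the tongs' origin is 135 above the stand's and their x lies along the stand's x.
- jig: Fixed wooden jig block, 84 (x) x 50 (y) x 62 high. Origin: centre of its underside. Two sharp-edged pockets open at the top, centred at x -21 and +21, y 0, each 12.5 wide in x, 22.5 long in y, 42 deep (floor 20 above the origin). Near the floor leaf springs on both x walls clamp what stands there with 7 N. Over 25 N between tongs and jig or plate counts as forcing.
- pocket0 (a point): Centre of the mouth of the pocket at x -21, on the jig's top face (under the guide plate); axes as the jig's. On the jig's top lies a loose-fitting aluminium guide plate 6 thick (top 68 above the table), with a sharp-edged opening over each pocket, as long and wide as the pocket.
- pocket1 (a point): As pocket0, for x +21. The guide plate slides along the jig's x only, and has drifted by up to 4.2 mm either way, both openings together (5 mm travel each way); its place is not measured: feel for the opening with the tongs' tips, or look. It is pushed along by about 0.5 N, for instance with the blades some 4 mm into its opening.
- sleeve: Rectangular brass sleeve, 8 (x) x 12 (y) x 16 high, 18 g, thin-walled: over 30 N from a jaw crushes it. Origin: centre of its underside, z up, sides parallel to the pocket's. Stands on the floor in the middle of either pocket (at random), clamped by the leaf springs: drawing it up meets a drag of 7 to 10 N over the first 13 mm. Grip it on its y faces.
- dowel: Round wooden dowel, 8 across, 40 high, standing in the other pocket, its top 2 mm below the jig's top. Origin: centre of its underside. Leave it.
- tray: Fixed shallow wooden tray, 90 x 90 outside, walls 5 thick and 16 high, floor 5 thick. Origin: centre of its underside.
- screwdriver: Loose screwdriver on the table, 170 long. Leave it.
- bottle: Loose white bottle, 48 across, 115 high. Leave it.
- tape_roll: Loose cardboard ring, 76 across, 24 high. Leave it.
- tin: Loose tin, 56 across, 60 high. Leave it.
- wrench: Loose wrench lying on the table. Leave it.
- offcut: Loose dark wooden offcut, 50 x 90 x 22. Leave it.
- mug: Loose white mug, 76 across, 85 high. Leave it.
There are look-alikes about, which are no part of the job. What is shaped like the tongs but green is not meant.

How it is judged:
By the outcome, as a careful person would: the job done as asked, in the order asked, and still so for the second after the job is handed in, with the robot touching nothing.
It also fails if it takes over 72 s, if anything falls off the work surface, if the arm or the gripper's body presses on something with over 40 N, if the wrist force passes 120 N, or if a joint passes its speed limit or range.

ROBOT

A 6-joint arm with a two-finger parallel gripper is mounted at the origin on the work surface. World frame = base frame: x ahead of the robot, y to its left, z up, the work surface at z = 0. Lengths are in mm, angles in rad, forces in N, time in s.
With the tool pointing down it reaches from about 275 to 1000 mm from the base axis. Payload 8.4 kg.
Tool frame: the origin (TCP) lies on the centre line of the jaws, within the pads' length; the fingertips stand 22 mm ahead of it and the grasp point (between the pads) lies 3 mm ahead of it; z points along the fingers, y is the direction in which the jaws open and shut (so a half turn about z gives the same grasp; the last joint's range is limited). The gripper opens to 85 mm and grips with 20 to 120 N. Pads are 22 mm wide; open, the fingers measure 114 mm over their backs; the gripper's body (76 mm by 85 mm) begins 54 mm behind the grasp point. The pads swing forward as they close: fully open they stand 13 mm farther back than shut.
Start: joints at [-1.162, 0.353, 1.633, -0, 1.155, -0.002], TCP at [249.588, -573.004, 224.481] pointing down, gripper open.
Joint ranges: [-2.63, 2.63], [-0.92, 2.1], [0.06, 2.66], [-1.3, 4.44], [0, 2.69], [-3.02, 3.02]. Speed limits (rad/s): [2.22, 2.22, 2.79, 3.14, 3.14, 3.14].

INTERFACE

Orientations are given as [roll, pitch, yaw] about the fixed x, y, z axes, in that order (R = Rz(yaw) Ry(pitch) Rx(roll)).
In Python, from rig import r gives the robot as it stands.
- The arm moves only by the tool carry_out, never from a script. Its argument "rows" is text: rows parted by semicolons, each of 5 numbers parted by spaces: the opening, from 0 (shut) to 1 (fully open), then the shift along the tool's x, y, z in units of 30 mm (1.0 is 30 mm), then the turn about the tool's z in units of 8 degrees (1.0 is 8 degrees). A call has 1 to 12 rows; each row shifts and turns the commanded pose from where the row before left it, along the tool's axes as they then stand; what a row does not reach is not made up. A row lasts 1/8 s, in which the tool goes at most 62.5 mm and 10.7 degrees, less where a joint would pass 70% of its speed; a pose out of reach is approached as far as the arm can. A call is refused whole if a number of a shift passes 1 or a number of a turn 1, either way. A call with a gripper value outside its range is refused whole. The fingers move at their own pace and stop on an object; "newtons" is the grip in N (left out, the last holds). Time passes only in rows, so rows that do not move let the fingers close. It gives the time, the measured TCP pose, the force and the opening at its end, in the units of the state.
- r.sense(): the state, without advancing time (a new reading comes with each control period).
- r.grab_frame(name): name is "scene" or "top"; returns the picture (420x560x3 uint8, blue, green, red); there is no depth.
- r.get_calibration(name): a dict with "intrinsics" (3x3 intrinsics, pixels), "position" and "rotation" of the camera in the world. Camera axes: x right, y up, looking along -z (the intrinsics and any distortion apply to the point x, -y, -z); pixel columns grow to the right and rows downward; lengths in mm; the calibration is good to about 2 mm. A picture is of the moment at which its call begins. get_calibration takes no time and is no camera call.
- r.sign_off(): hands the job in, once; it reports no verdict.
The state is a dict: "clock": time; "qpos": joint angles; "qvel": joint speeds; "joint_efforts": joint torques, N m; "eef_pos": TCP position; "tcp_rot": TCP orientation; "contact_force": force on the tool from outside, world axes, zero at the start; "wrist_torque": the same for the moment, N m; "opening": opening from 0.0 (shut) to 1.0 (fully open).
Only numpy, scipy, OpenCV 4.12 (cv2) and the standard library are available. Lean on these libraries where they do the work, as an engineer would, in place of code of your own. Each camera call takes 0.05 s, during which the arm holds its last target.

## Working session

There is one attempt and no reset: what is moved stays moved. The work goes in short steps, Python scripts to look and compute and a tool call to move; the robot and the scene stay as the last step left them, time stands still between calls to the robot, and variables do not carry over. Pictures are saved under pics/ and viewed, and the job is handed in when it is done.

Besides the shell and the picture viewer there is one more tool, called after "Emit:" by a JSON object that holds its "method" and its "body", one argument or row to a line. carry_out: Moves the arm, as the interface text tells. Its arguments: {"type":"object","properties":{"rows":{"type":"string"},"newtons":{"type":"number"}},"required":["rows"]}

```bash
ls; mkdir -p pics
python3 - <<'E'
from rig import r
import cv2
print(r.sense())
for n in("scene","top"):
    cv2.imwrite(f"pics/{n}0.png",r.grab_frame(n)); c=r.get_calibration(n); print(n,c)
E
```

```text
pics
{'clock': 0.0, 'qpos': array([-1.16240580e+00,  3.53634557e-01,  1.63415160e+00,  1.45924765e-05,
        1.15518375e+00, -2.38736338e-03]), 'qvel': array([ 0.00012408, -0.00051458, -0.00115843, -0.00023078, -0.00253757,
       -0.00054254]), 'joint_efforts': array([-1.98377275e-03, -6.05259490e+01, -3.42066872e+01, -1.40672687e-04,
        9.44063271e-03,  1.47457274e-05]), 'eef_pos': array([ 249.39375258, -572.55225889,  223.76269915]), 'tcp_rot': array([-3.14021544e+00, -1.66300315e-05,  4.10771975e-01]), 'contact_force': array([ 0.30620686, -0.2193099 ,  0.2274477 ]), 'wrist_torque': array([ 0.05888107,  0.02659865, -0.03487239]), 'opening': 0.9996340336677155}
scene {'intrinsics': array([[519.69477359,   0.        , 272.12486978],
       [  0.        , 519.69477359, 196.35534263],
       [  0.        ,   0.        ,   1.        ]]), 'position': array([1582.50676211, -146.08835049,  782.51704443]), 'rotation': array([ 1.02393411, -0.00439468,  1.42723786])}
top {'intrinsics': array([[500.4155486 ,   0.        , 283.63514784],
       [  0.        , 500.4155486 , 201.1691352 ],
       [  0.        ,   0.        ,   1.        ]]), 'position': array([ 447.13686303,  -14.58643669, 1240.74100848]), 'rotation': array([ 0.06323188,  0.02721656, -1.57997922])}
```

View pics/scene0.png

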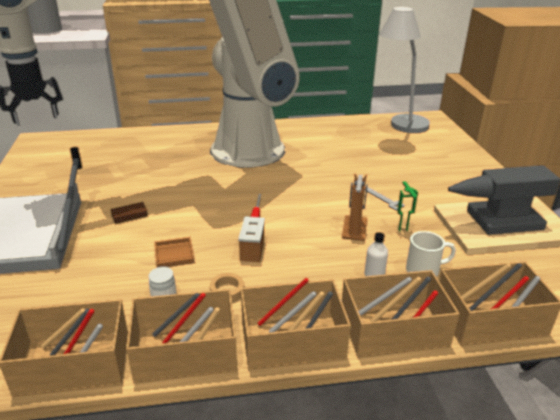

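View pics/top0.png

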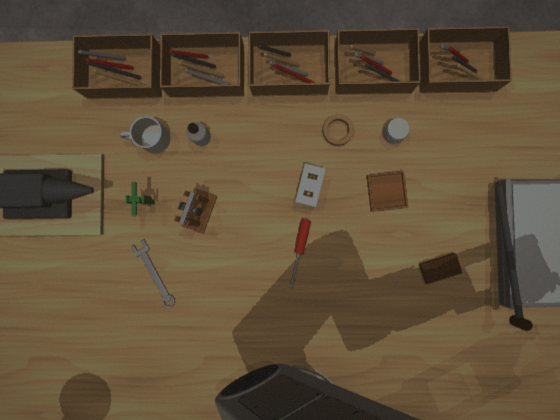

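Run:
```python
import cv2,numpy as np
t=cv2.imread("pics/top0.png");s=cv2.imread("pics/scene0.png")
def cr(im,x,y,w,h,k): return cv2.resize(im[y:y+h,x:x+w],None,fx=k,fy=k,interpolation=cv2.INTER_CUBIC)
a=cr(t,165,170,65,75,6); b=cr(t,285,150,50,75,6)
out=np.hstack([a,b]); out=cv2.convertScaleAbs(out,alpha=1.6); print(out.shape)
cv2.imwrite("pics/c1.png",out)
a=cr(s,330,165,95,80,4); b=cr(s,230,205,45,80,4)
cv2.imwrite("pics/c2.png",np.hstack([a,b]))
cv2.imwrite("pics/c3.png",np.hstack([cr(t,360,160,55,60,6),]))
```

```text
(450, 690, 3)
```

View pics/c1.png

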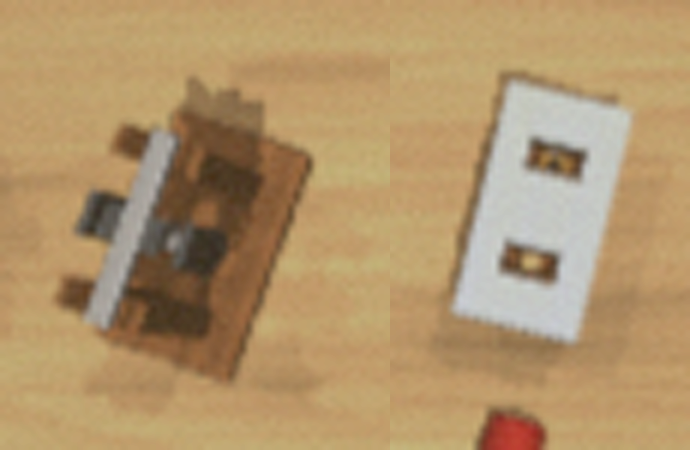

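View pics/c2.png

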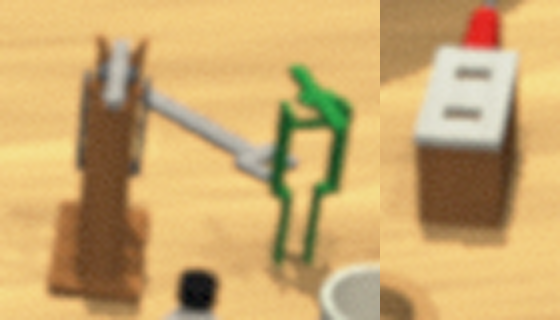

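View pics/c3.png

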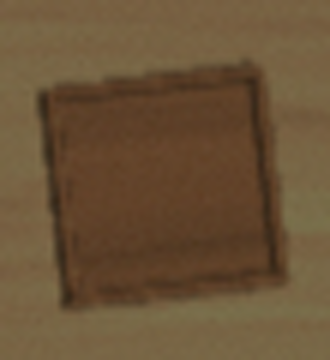

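```bash
cat > h.py <<'E'
import numpy as np,cv2
from scipy.spatial.transform import Rotation as Ro
from rig import r
def cam(n):
    c=r.get_calibration(n); return np.array(c["intrinsics"]),np.array(c["position"]),Ro.from_euler('xyz',c["rotation"]).as_matrix()
def proj(n,P):
    K,p,R=cam(n); q=(np.atleast_2d(P)-p)@R; q=np.c_[q[:,0],-q[:,1],-q[:,2]]; u=q@K.T; return u[:,:2]/u[:,2:]
def back(n,uv,z):
    K,p,R=cam(n); uv=np.atleast_2d(uv).astype(float); d=np.c_[uv,np.ones(len(uv))]@np.linalg.inv(K).T; d=np.c_[d[:,0],-d[:,1],-d[:,2]]@R.T
    return p+d*((z-p[2])/d[:,2])[:,None]
def avg(n,k=5): return np.mean([r.grab_frame(n).astype(np.float32) for _ in range(k)],0)
def crop(im,x,y,w,h,k,g=1.): return np.clip(cv2.resize(im[y:y+h,x:x+w],None,fx=k,fy=k,interpolation=cv2.INTER_CUBIC)*g,0,255).astype(np.uint8)
def box(o,yaw,xs,ys,zs):
    P=np.array([[x,y,z] for z in zs for x,y in ((xs[0],ys[0]),(xs[1],ys[0]),(xs[1],ys[1]),(xs[0],ys[1]))],float)
    c,s=np.cos(yaw),np.sin(yaw); return P@np.array([[c,s,0],[-s,c,0],[0,0,1]])+np.array([o[0],o[1],0])
E
python3 - <<'E'
from h import *
t=avg("top");s=avg("scene");np.save("t.npy",t);np.save("s.npy",s)
cv2.imwrite("pics/j1.png",np.hstack([crop(t,290,155,40,60,9,1.5),crop(s,232,208,40,60,9)]))
cv2.imwrite("pics/j2.png",np.hstack([crop(t,170,180,50,60,8,1.6),crop(s,335,170,45,75,8)[:480]]))
o=lambda px,x0,k:x0+(px+.5)/k-.5
# tray corners from c3 (outer, z16), x0=360,y0=160,k=6
C=np.array([[42,92],[258,65],[285,280],[68,305]]);uv=np.c_[o(C[:,0],360,6),o(C[:,1],160,6)]
P=back("top",uv,16);print("tray",P,P.mean(0),np.linalg.norm(np.diff(P,axis=0),axis=1))
C=np.array([[113,75],[240,108],[190,340],[65,315]]);uv=np.c_[o(C[:,0],285,6),o(C[:,1],150,6)]
P=back("top",uv,68);print("plate",P,P.mean(0),np.linalg.norm(np.diff(P,axis=0),axis=1))
for a,b in ((0,1),(1,2),(2,3),(3,0)): d=P[b]-P[a];print(np.degrees(np.arctan2(d[1],d[0])))
C=np.array([[165,130],[180,140],[104,328],[88,316]]);uv=np.c_[o(C[:,0],165,6),o(C[:,1],170,6)]
P=back("top",uv,143);print("bar",P,P.mean(0),np.linalg.norm(np.diff(P,axis=0),axis=1))
for a,b in ((1,2),(3,0)): d=P[b]-P[a];print(np.degrees(np.arctan2(d[1],d[0])))
E
```

```text
tray [[ 587.25011545 -185.86349254   16.        ]
 [ 597.23530906 -273.79789439   16.        ]
 [ 509.33699174 -282.57269946   16.        ]
 [ 500.09517136 -194.67995207   16.        ]] [ 548.4793969  -234.22850962   16.        ] [88.49950914 88.33522169 88.37729509]
plate [[613.55255515 -30.85580575  68.        ]
 [599.86723895 -80.48726551  68.        ]
 [508.94421615 -59.68879409  68.        ]
 [519.25618697 -10.98789539  68.        ]] [560.4050493  -45.50494019  68.        ] [51.4836836  93.2714988  49.78066167]
-105.41559461817629
167.11537725413706
78.0447226645186
-11.897992178491197
bar [[541.13998583 217.09465563 143.        ]
 [537.37745826 211.52637228 143.        ]
 [468.40052937 239.45003834 143.        ]
 [472.86500936 245.38254217 143.        ]] [504.9457457 228.3634021 143.       ] [ 6.7202971 74.4147018  7.4247009]
157.9606092547024
-22.50534716603193
```

View pics/j1.png

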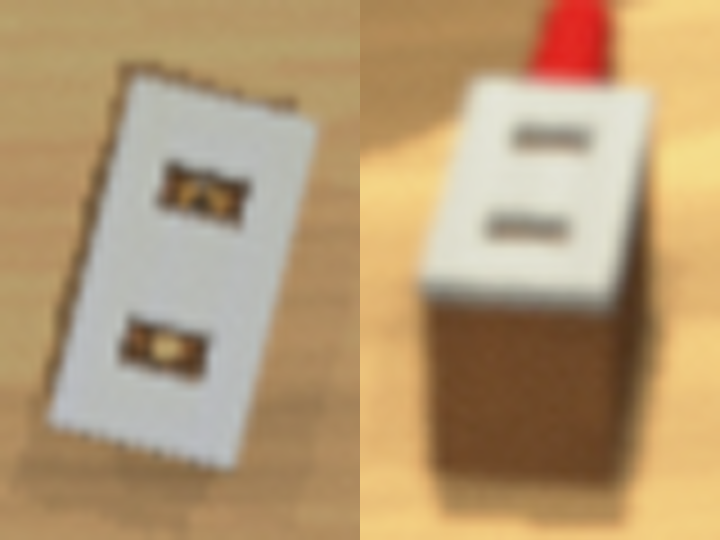

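View pics/j2.png

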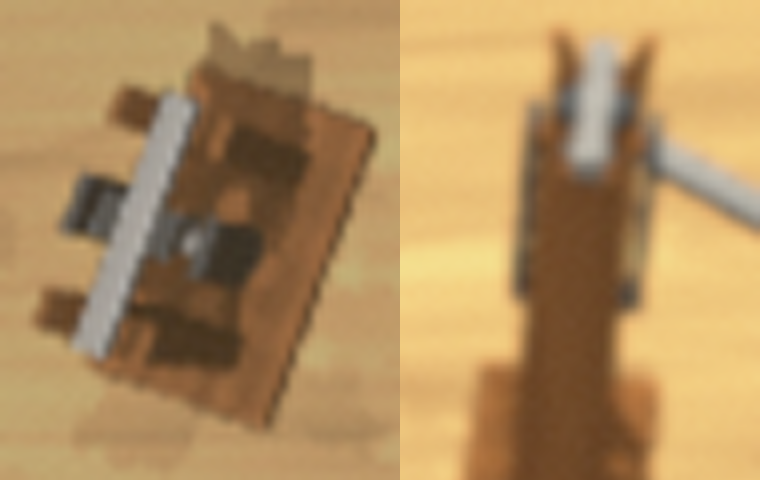

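```bash
cat >> h.py <<'E'
def rect(n,im,c,z,half=70,s=4):
    # metric view: col = (y0+half - y)*s, row=(x0+half-x)*s
    H=np.array([[c[0]+half,c[1]+half],[c[0]+half,c[1]-half],[c[0]-half,c[1]-half],[c[0]-half,c[1]+half]],float)
    uv=proj(n,np.c_[H,np.full(4,z)]).astype(np.float32); N=2*half*s
    M=cv2.getPerspectiveTransform(uv,np.array([[0,0],[N,0],[N,N],[0,N]],np.float32))
    return cv2.warpPerspective(im,M,(N,N),flags=cv2.INTER_CUBIC)
def toworld(px,c,half=70,s=4): px=np.atleast_2d(px); return np.c_[c[0]+half-px[:,1]/s,c[1]+half-px[:,0]/s]
E
python3 - <<'E'
from h import *
t=np.load("t.npy");s=np.load("s.npy")
def rep(name,m,c):
    cs,_=cv2.findContours(m.astype(np.uint8),cv2.RETR_CCOMP,cv2.CHAIN_APPROX_NONE)
    for k in sorted(cs,key=cv2.contourArea)[::-1][:6]:
        if cv2.contourArea(k)<300: continue
        q=cv2.minAreaRect(k); b=toworld(cv2.boxPoints(q),c); d=b[1]-b[0];e=b[2]-b[1]
        if np.linalg.norm(e)>np.linalg.norm(d): d=e
        print(name,toworld(q[0],c).round(2),np.array(q[1])/4,np.degrees(np.arctan2(d[1],d[0])).round(2),cv2.contourArea(k)/16)
for n,im in(("top",t),("scene",s)):
    c=(560,-45);a=rect(n,im,c,68)
    sat=a.max(2)-a.min(2); v=a.max(2); print(n,v.max(),np.percentile(sat,[5,50,95]))
    cv2.imwrite(f"pics/r_{n}.png",np.clip(a*(1.5 if n=="top" else 1),0,255).astype(np.uint8))
    m=(a[...,0]>(.5*np.percentile(a[...,0],99)+.5*np.median(a[...,0][a[...,0]<np.percentile(a[...,0],60)])))
    rep(n+"plate",m,c)
c=(505,228);a=rect("top",t,c,143); cv2.imwrite("pics/r_bar.png",np.clip(a*1.5,0,255).astype(np.uint8)); m=a[...,0]>95; print(np.percentile(a[...,0],[50,90,99]));rep("bar",m,c)
c=(548,-234);a=rect("top",t,c,16); m=(a[...,2]<(a[40,40,2]+a[280,280,2])/2); rep("tray",m,c)
E
```

```text
top 131.00542 [ 2.07195969 50.7924614  54.17387695]
topplate [[559.72 -45.72]] [50.06504059 94.35762787] -14.64 4596.5625
topplate [[580.12 -50.98]] [24.5776329  14.60438347] -105.12 324.125
topplate [[539.35 -40.24]] [24.67516518 14.55039787] -103.84 319.3125
scene 245.5799 [ 14.98706284  92.59578705 113.91306572]
sceneplate [[557.62 -45.24]] [51.28805923 97.44696045] -15.38 4712.78125
sceneplate [[578.94 -50.41]] [22.66791725 13.30678082] -102.41 258.03125
sceneplate [[538.65 -39.66]] [21.70693779 13.33945942] -104.04 244.15625
[64.70181656 70.32077103 98.07302155]
bar [[505.17 229.8 ]] [ 7.88577366 72.42016602] -20.11 405.375
tray [[ 548.34 -234.33]] [96.74182892 96.89885712] -83.99 8854.96875
```

View pics/r_top.png

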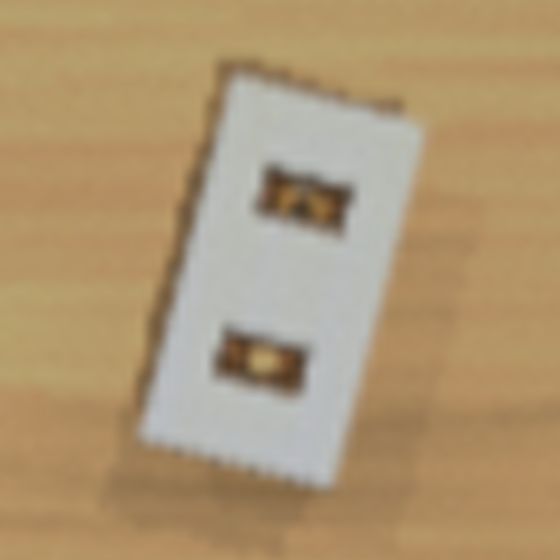

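View pics/r_bar.png

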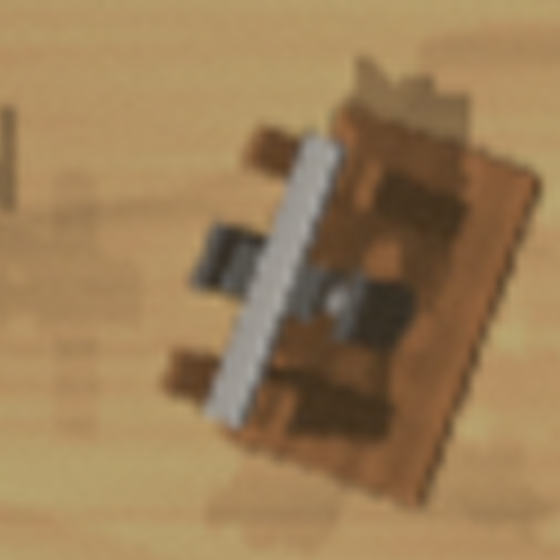

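View pics/r_scene.png

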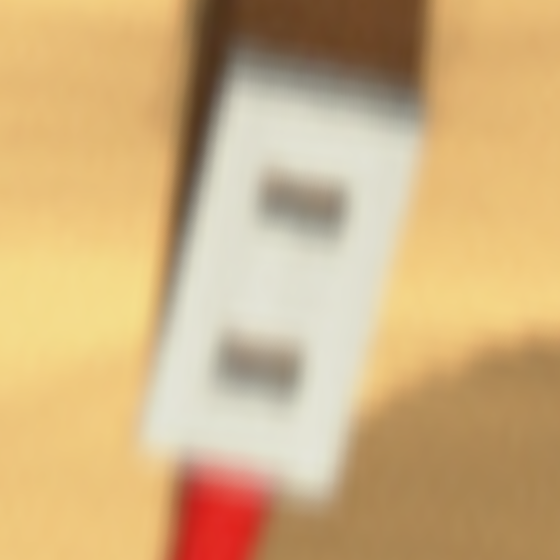

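Run:
```python
from h import *
t=np.load("t.npy");s=np.load("s.npy")
o=lambda px,x0,k:x0+(px+.5)/k-.5
yaw=np.radians(-14.8); ex=np.array([np.cos(yaw),np.sin(yaw)]);ey=np.array([-ex[1],ex[0]]); c0=np.array([559.7,-45.6])
def loc(P): d=np.atleast_2d(P)[:,:2]-c0; return np.c_[d@ex,d@ey].round(2)
C=np.array([[75,470],[252,482],[163,476]]);P=back("scene",np.c_[o(C[:,0],232,9),o(C[:,1],208,9)],0);print("base +x edge, loc",loc(P), "length",np.linalg.norm(P[1]-P[0]))
c=(560,-45)
for z,nm in((60,"dowel"),(36,"sleeve")):
    a=rect("top",t,c,z,s=8,half=35); cv2.imwrite(f"pics/z{z}.png",np.clip(a*1.7,0,255).astype(np.uint8))
a=rect("top",t,c,60); 
g=a[...,2]; sat=a[...,2]-a[...,0]
P=toworld(np.argwhere(np.ones_like(g))[:,::-1],c); L=(P-c0)@np.c_[ex,ey]; L=L.reshape(g.shape+(2,))
m=(abs(L[...,0]+21)<8)&(abs(L[...,1])<10)&(sat>25)
w=np.where(m,np.clip(g-85,0,None),0); print(g[m].max(), "dowel loc",(w[...,None]*L).sum((0,1))/w.sum())
a=rect("top",t,c,36); g=a[...,2];sat=a[...,2]-a[...,0]
# red/sat profile along jig x and y
for nm,cx in(("far",21),("near",-21)):
  for z in(60,36):
    a=rect("top",t,c,z); g=a[...,2];sat=a[...,2]-a[...,0]
    print(nm,z,"x:",[int(g[(abs(L[...,0]-cx-u)<.5)&(abs(L[...,1])<3)].mean()) for u in range(-10,11)])
    print(nm,z,"y:",[int(g[(abs(L[...,1]-u)<.5)&(abs(L[...,0]-cx)<3)].mean()) for u in range(-14,15)])
```

```text
base +x edge, loc [[ 38.82 -23.12]
 [ 38.22  24.64]
 [ 38.53   0.67]] length 47.76402117260558
122.4769 dowel loc [-19.4889243   -0.55324632]
far 60 x: [124, 124, 122, 118, 108, 93, 79, 66, 60, 63, 72, 81, 83, 79, 73, 68, 71, 85, 101, 114, 121]
far 60 y: [123, 120, 108, 89, 70, 62, 65, 74, 84, 90, 88, 83, 76, 68, 62, 66, 76, 87, 92, 90, 79, 68, 66, 71, 81, 94, 108, 120, 124]
far 36 x: [123, 123, 123, 124, 124, 121, 115, 103, 89, 75, 64, 60, 64, 74, 81, 82, 78, 72, 68, 72, 85]
far 36 y: [123, 117, 103, 87, 76, 73, 76, 81, 88, 91, 89, 83, 75, 68, 66, 69, 77, 85, 92, 92, 84, 75, 72, 75, 83, 92, 104, 115, 122]
near 60 x: [124, 125, 122, 115, 104, 89, 77, 74, 83, 98, 110, 116, 115, 108, 96, 88, 86, 94, 106, 116, 122]
near 60 y: [123, 118, 102, 82, 66, 60, 60, 64, 69, 78, 86, 95, 103, 107, 108, 107, 99, 84, 70, 65, 68, 69, 68, 69, 75, 88, 104, 116, 124]
near 36 x: [123, 123, 124, 125, 121, 113, 102, 87, 76, 74, 84, 99, 111, 117, 116, 108, 96, 88, 86, 93, 104]
near 36 y: [121, 111, 96, 80, 70, 67, 64, 66, 69, 74, 79, 87, 92, 95, 94, 93, 87, 78, 70, 67, 69, 68, 66, 68, 73, 84, 100, 114, 124]
```

View pics/z60.png

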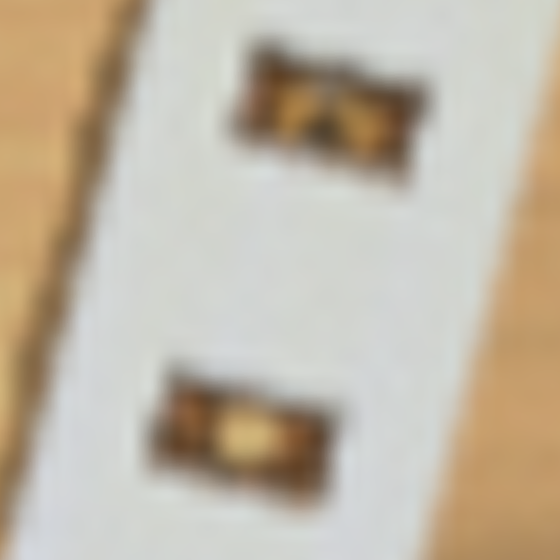

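```bash
cat >> h.py <<'E'
def draw(n,im,boxes,x,y,w,h,k,g=1.):
    v=crop(im,x,y,w,h,k,g)
    for B,col in boxes:
        u=(proj(n,B)-[x,y]+.5)*k-.5
        for a in range(0,len(u),4):
            cv2.polylines(v,[np.round(u[a:a+4]).astype(int)],True,col,1)
    return v
E
python3 - <<'E'
from h import *
t=np.load("t.npy");s=np.load("s.npy")
ys=np.radians(-20.2); S=(504.8,229.6)
yj=np.radians(-14.8);pl=np.array([559.7,-45.6]);J=pl+1.2*np.array([np.cos(yj),np.sin(yj)])
bx=[(box(S,ys,(-38,38),(-5,5),(135,143)),(0,0,255)),(box(S,ys,(-50,50),(-30,30),(0,10)),(255,0,0)),(box(S,ys,(-9,9),(17,21),(73,135)),(0,255,0)),(box(S,ys,(-9,9),(-21,-17),(73,135)),(0,255,0)),
(box(J,yj,(-42,42),(-25,25),(0,62)),(255,0,0)),(box(pl,yj,(-47,47),(-25,25),(68,)),(0,0,255)),(box(J,yj,(14.75,27.25),(-11.25,11.25),(62,)),(0,255,0))]
cv2.imwrite("pics/o1.png",np.hstack([draw("top",t,bx,170,180,50,60,8,1.6),draw("scene",s,bx,335,170,45,75,8)[:480]]))
cv2.imwrite("pics/o2.png",np.hstack([draw("top",t,bx,290,155,40,60,9,1.6),draw("scene",s,bx,232,208,40,60,9)]))
E
```

```text
(no output)
```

View pics/o1.png

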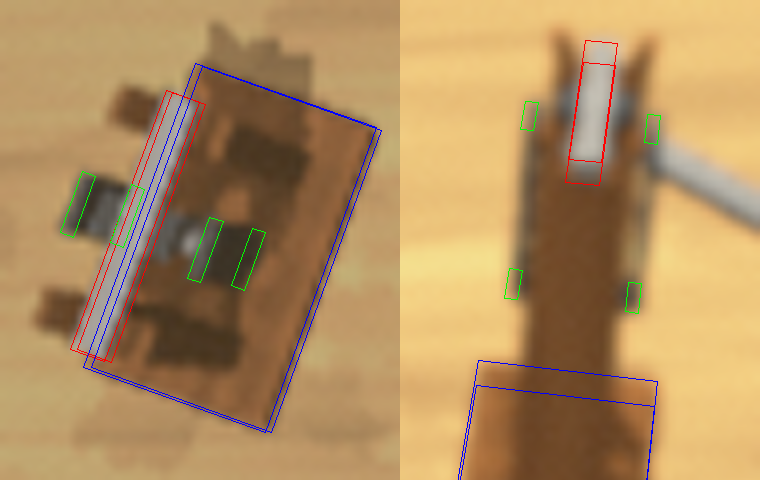

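View pics/o2.png

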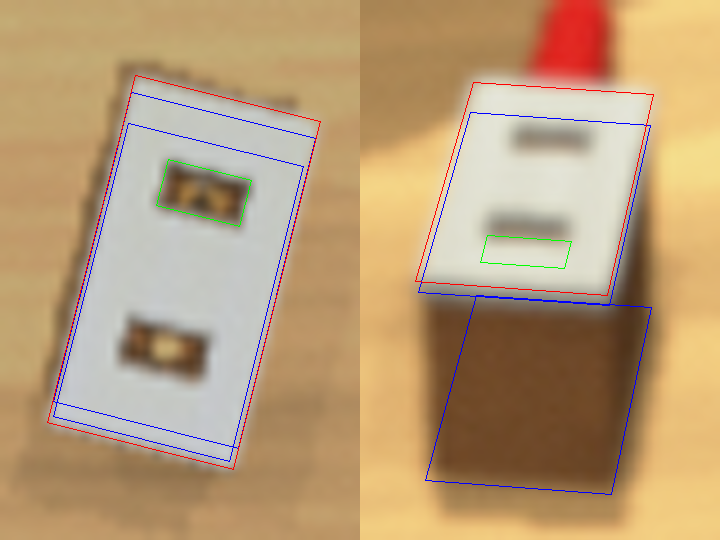

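```bash
cat >> h.py <<'E'
def st():
    s=r.sense(); y=s["tcp_rot"][2]; return s,np.array(s["eef_pos"]),y
def need(x,y,z,yawdeg):
    s,p,yw=st(); d=np.array([x,y,z])-p; R=Ro.from_euler('xyz',s["tcp_rot"]).as_matrix()
    dt=(np.degrees(yw)-yawdeg+180)%360-180
    print("t",round(s["clock"],2),"p",p.round(2),"rot",np.degrees(s["tcp_rot"]).round(2),"F",s["contact_force"].round(2),"open",round(s["opening"],4))
    print("units after-turn axes:",(d@ (Ro.from_euler('z',yawdeg,degrees=True)*Ro.from_euler('x',np.pi)).as_matrix()/30).round(3),"turn units",round(dt/8,3), "now axes",(d@R/30).round(3))
E
python3 -c "
from h import *
need(504.8,229.6,224,-20.2)"
```

```text
t 0.6 p [ 249.61 -573.01  224.5 ] rot [180.    -0.    23.54] F [ 0.57 -0.47 -0.62] open 0.9995
units after-turn axes: [-1.2550e+00 -2.8045e+01  1.7000e-02] turn units 5.467 now axes [ 1.8482e+01 -2.1131e+01  1.6000e-02]
```

Emit:
{"method": "carry_out", "body": {
  "rows": "1 0 0 0 1; 1 0 0 0 1; 1 0 0 0 1; 1 0 0 0 1; 1 0 0 0 1; 1 0 0 0 0.46; 1 0 0 0 0"
}}

```text
clock: 1.48
eef_pos: [249.6, -573.0, 224.5]
tcp_rot: [3.142, -0.0, -0.351]
contact_force: [0.3, 0.2, 1.0]
opening: 0.999
```

```bash
python3 -c "
from h import *
need(504.8,229.6,224,-20.2)"
```

```text
t 1.48 p [ 249.59 -573.03  224.52] rot [180.    -0.   -20.11] F [0.34 0.23 0.98] open 0.9988
units after-turn axes: [-1.2550e+00 -2.8046e+01  1.7000e-02] turn units 0.011 now axes [-1.2120e+00 -2.8048e+01  1.5000e-02]
```

Emit:
{"method": "carry_out", "body": {
  "rows": "1 -0.05 -1 0 0; 1 -0.05 -1 0 0; 1 -0.05 -1 0 0; 1 -0.05 -1 0 0; 1 -0.05 -1 0 0; 1 -0.05 -1 0 0; 1 -0.05 -1 0 0; 1 -0.05 -1 0 0; 1 -0.05 -1 0 0; 1 -0.05 -1 0 0; 1 -0.05 -1 0 0; 1 -0.05 -1 0 0"
}}

```text
clock: 2.98
eef_pos: [356.9, -227.9, 224.7]
tcp_rot: [3.142, -0.001, -0.35]
contact_force: [0.2, -1.0, 0.5]
opening: 1.0
```

Emit:
{"method": "carry_out", "body": {
  "rows": "1 -0.05 -1 0 0; 1 -0.05 -1 0 0; 1 -0.05 -1 0 0; 1 -0.05 -1 0 0; 1 -0.05 -1 0 0; 1 -0.05 -1 0 0; 1 -0.05 -1 0 0; 1 -0.05 -1 0 0; 1 -0.05 -1 0 0; 1 -0.05 -1 0 0; 1 -0.05 -1 0 0; 1 -0.05 -1 0 0"
}}

```text
clock: 4.47
eef_pos: [464.0, 116.4, 224.7]
tcp_rot: [-3.141, -0.0, -0.35]
contact_force: [0.1, -0.0, 0.6]
opening: 0.999
```

Emit:
{"method": "carry_out", "body": {
  "rows": "1 0 -1 0 0; 1 0 -1 0 0; 1 0 -1 0 0; 1 0 -1 0 0; 1 0 0 0 0; 1 0 0 0 0"
}}

```text
clock: 5.22
eef_pos: [504.6, 227.5, 224.3]
tcp_rot: [3.141, 0.0, -0.35]
contact_force: [0.2, 0.8, -0.1]
opening: 1.0
```

```bash
python3 -c "
from h import *
need(504.8,229.6,108,-20.2)
for n in('top','scene'):
  im=r.grab_frame(n).astype(np.float32);cv2.imwrite(f'pics/g_{n}.png',crop(im,*( (140,150,120,120,4,1.6) if n=='top' else (300,80,120,150,4))))"
```

```text
t 5.22 p [504.63 227.54 224.29] rot [ 1.7996e+02  2.0000e-02 -2.0070e+01] F [ 0.22  0.84 -0.1 ] open 0.9999
units after-turn axes: [-0.018 -0.067  3.876] turn units 0.016 now axes [-0.017 -0.069  3.876]
```

View pics/g_scene.png

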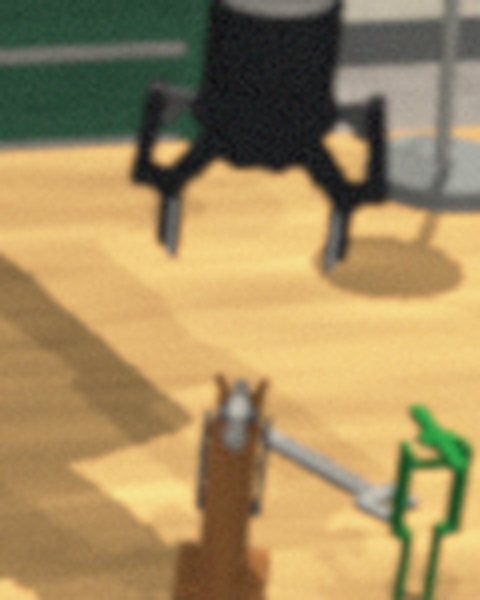

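View pics/g_top.png

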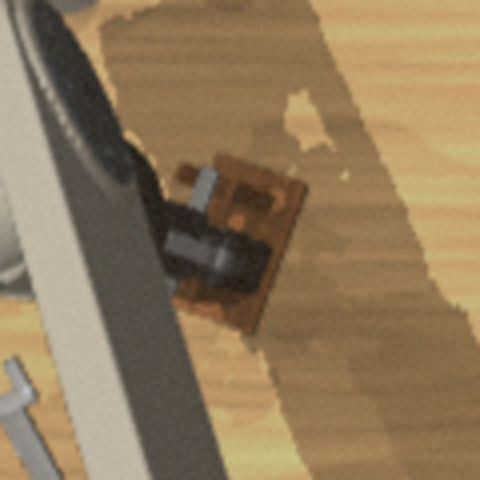

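Emit:
{"method": "carry_out", "body": {
  "rows": "1 -0.02 -0.07 0.9 0; 1 0 0 0.9 0; 1 0 0 0.6 0; 1 0 0 0.5 0; 1 0 0 0.5 0; 1 0 0 0.48 0; 1 0 0 0 0; 1 0 0 0 0",
  "newtons": 20
}}

```text
clock: 6.32
eef_pos: [505.5, 230.3, 108.4]
tcp_rot: [-3.141, -0.0, -0.351]
contact_force: [0.8, 0.3, -0.5]
opening: 0.999
```

```bash
python3 -c "
from h import *
need(504.8,229.6,108,-20.2)
n='scene'
im=r.grab_frame(n).astype(np.float32);cv2.imwrite(f'pics/g2.png',crop(im,310,120,90,130,4))"
```

```text
t 6.33 p [505.5  230.33 108.37] rot [-1.7998e+02 -2.0000e-02 -2.0140e+01] F [ 0.76  0.25 -0.53] open 0.9995
units after-turn axes: [-0.014  0.031  0.012] turn units 0.008 now axes [-0.014  0.031  0.012]
```

View pics/g2.png

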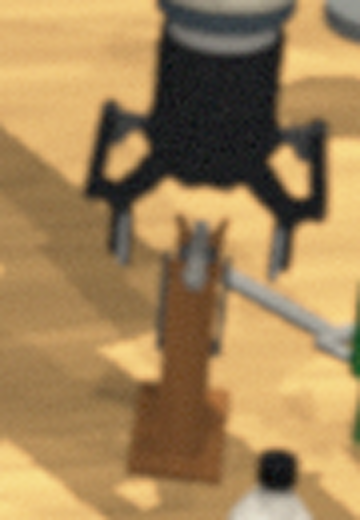

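Run:
```python
from h import *
s,p,y=st(); im=avg("scene",2); t=avg("top",2)
ys=np.radians(-20.2); S=(504.8,229.6)
bx=[(box(p,y,(-11,11),(42.5,50),(99,121)),(0,0,255)),(box(p,y,(-11,11),(-50,-42.5),(99,121)),(0,0,255)),(box(p,y,(-38,38),(-42,42),(159,)),(255,0,0)),
(box(S,ys,(-9,9),(17,21),(73,135)),(0,255,0)),(box(S,ys,(-9,9),(-21,-17),(73,135)),(0,255,0))]
cv2.imwrite("pics/g3.png",draw("scene",im,bx,320,140,75,90,7))
```

```text
(no output)
```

View pics/g3.png

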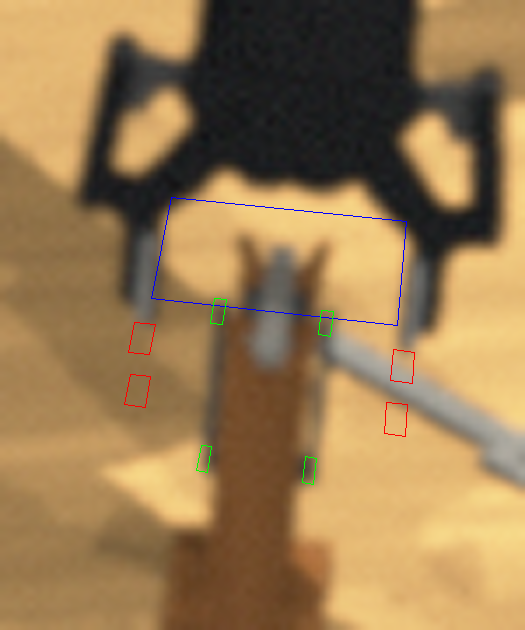

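Run:
```python
from h import *
s,p,y=st(); t=avg("top",2); print(p)
ys=np.radians(-20.2); S=(504.8,229.6)
bx=[(box(p,y,(-11,11),(42.5,57),(99,121)),(0,0,255)),(box(p,y,(-11,11),(-57,-42.5),(99,121)),(0,0,255)),(box(p,y,(-38,38),(-42,42),(159,)),(255,0,0)),
(box(S,ys,(-9,9),(17,21),(73,135)),(0,255,0)),(box(S,ys,(-9,9),(-21,-17),(73,135)),(0,255,0)),(box(S,ys,(-38,38),(-5,5),(143,)),(0,255,255))]
cv2.imwrite("pics/g4.png",draw("top",t,bx,150,160,90,90,7,1.6))
```

```text
[505.48538095 230.33760915 108.56678591]
```

View pics/g4.png

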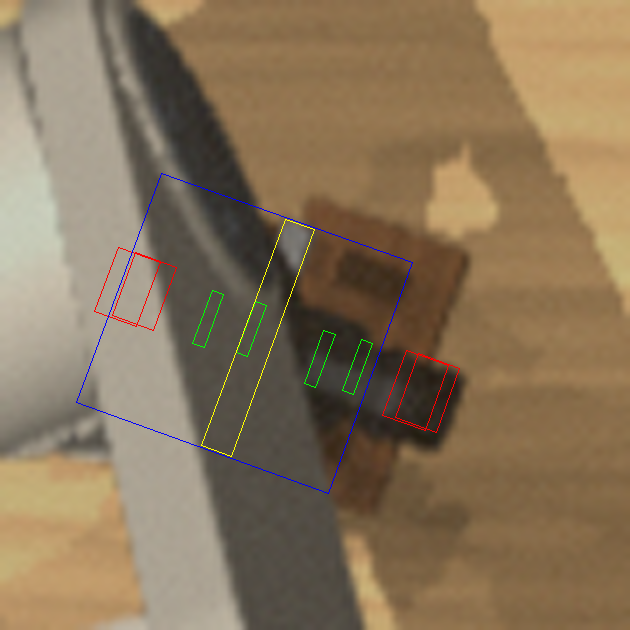

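```bash
python3 - <<'E'
from h import *
yw=np.radians(23.5)
p=np.array([249.6,-573,224.5])
def f(p,yw,obs):
  ty=np.array([np.sin(yw),-np.cos(yw)])
  for sgn in(1,-1):
    for dz in(-22,-9,0,10,20,30):
      print(sgn,dz,proj("scene",[*(p[:2]+sgn*46*ty),p[2]+dz])[0].round(1),end=' ')
    print()
  print("obs",obs)
f(p,yw,"(2,108),(57,113)")
f(np.array([504.63,227.54,224.3]),np.radians(-20.07),"(300+172/4,80+252/4)=(343,143),(300+333/4,80+270/4)=(383,147.5)")
E
python3 -c "
import cv2
im=cv2.imread('pics/scene0.png')[60:150,0:80]
cv2.imwrite('pics/st.png',cv2.resize(im,None,fx=7,fy=6,interpolation=2))"
```

```text
1 -22 [ 20.8 139.3] 1 -9 [ 19.5 134.7] 1 0 [ 18.7 131.5] 1 10 [ 17.7 128. ] 1 20 [ 16.7 124.4] 1 30 [ 15.8 120.7] 
-1 -22 [ 57.4 131.7] -1 -9 [ 56.4 127.3] -1 0 [ 55.7 124.1] -1 10 [ 54.9 120.6] -1 20 [ 54.1 117.1] -1 30 [ 53.2 113.6] 
obs (2,108),(57,113)
1 -22 [341.  158.9] 1 -9 [341.4 154.2] 1 0 [341.7 150.8] 1 10 [342.  147.1] 1 20 [342.3 143.3] 1 30 [342.6 139.5] 
-1 -22 [379.3 162.7] -1 -9 [379.9 157.9] -1 0 [380.3 154.5] -1 10 [380.8 150.7] -1 20 [381.3 146.9] -1 30 [381.8 143.1] 
obs (300+172/4,80+252/4)=(343,143),(300+333/4,80+270/4)=(383,147.5)
```

View pics/st.png

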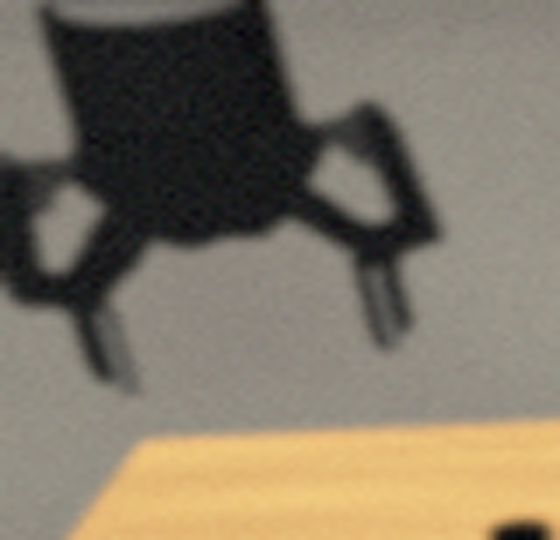

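Emit:
{"method": "carry_out", "body": {
  "rows": "0.6 0 0.03 0 0; 0.6 0 0 0 0; 0.6 0 0 0 0; 0.6 0 0 0 0",
  "newtons": 20
}}

```text
clock: 7.18
eef_pos: [504.9, 229.4, 108.1]
tcp_rot: [3.142, 0.0, -0.352]
contact_force: [0.5, 0.1, 0.5]
opening: 0.598
```

Run:
```python
from h import *
s,p,y=st(); im=avg("scene",2); need(504.8,229.6,108,-20.2)
ys=np.radians(-20.2); S=(504.8,229.6)
bx=[(box(S,ys,(-9,9),(17,21),(73,135)),(0,255,0)),(box(S,ys,(-9,9),(-21,-17),(73,135)),(0,255,0))]
cv2.imwrite("pics/g5.png",draw("scene",im,bx,320,140,75,90,7))
```

```text
t 7.28 p [504.91 229.34 108.08] rot [180.     0.   -20.14] F [-0.22 -0.47  0.49] open 0.6022
units after-turn axes: [-0.007 -0.007  0.003] turn units 0.007 now axes [-0.007 -0.007  0.003]
```

View pics/g5.png

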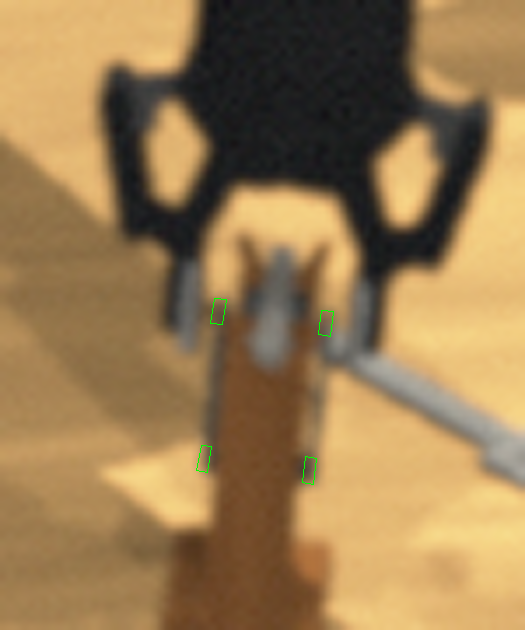

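Emit:
{"method": "carry_out", "body": {
  "rows": "0.6 0 0 0.1 0; 0.6 0 0 0.1 0; 0.52 0 0 0 0; 0.49 0 0 0 0; 0.48 0 0 0 0; 0.47 0 0 0 0; 0.46 0 0 0 0; 0.46 0 0 0 0; 0.46 0 0 0 0",
  "newtons": 20
}}

```text
clock: 8.4
eef_pos: [504.9, 229.4, 102.2]
tcp_rot: [-3.141, 0.0, -0.352]
contact_force: [-1.3, 1.8, 1.9]
opening: 0.463
```

Run:
```python
from h import *
s,p,y=st(); im=avg("scene",2); need(504.8,229.6,102,-20.2);print(s["joint_efforts"][-1],s["wrist_torque"])
ys=np.radians(-20.2); S=(504.8,229.6)
cv2.imwrite("pics/g6.png",draw("scene",im,[],320,140,75,90,7))
```

```text
t 8.5 p [504.91 229.4  102.19] rot [-179.99    0.    -20.15] F [-1.31  0.34  0.65] open 0.4664
units after-turn axes: [-0.006 -0.005  0.006] turn units 0.007 now axes [-0.006 -0.005  0.006]
0.0007506284600822255 [0.07575107 0.17334536 0.02478754]
```

View pics/g6.png

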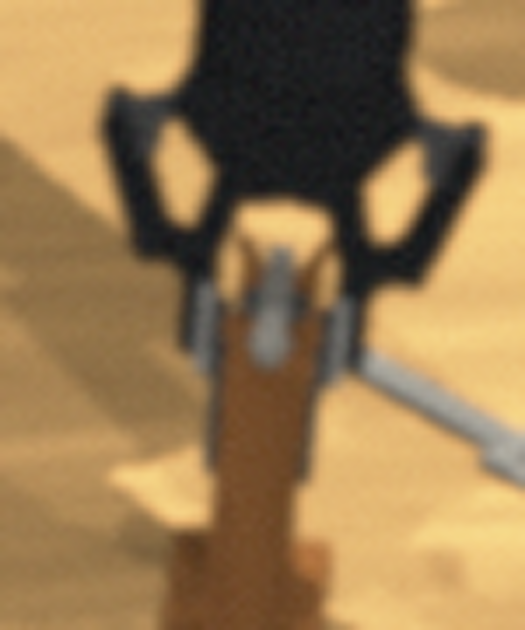

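Emit:
{"method": "carry_out", "body": {
  "rows": "0.46 0 0 -0.1 0; 0.46 0 0 -0.3 0; 0.46 0 0 -0.6 0; 0.46 0 0 -1 0; 0.46 0 0 -1 0; 0.46 0 0 -1 0; 0.46 0 0 -1 0; 0.46 0 0 0 0; 0.46 0 0 0 0"
}}

```text
clock: 9.62
eef_pos: [504.5, 229.2, 251.9]
tcp_rot: [3.141, 0.0, -0.352]
contact_force: [-0.0, 1.0, -1.0]
opening: 0.458
```

Run:
```python
from h import *
s,p,y=st(); im=avg("scene",2); need(504.8,229.6,102,-20.2)
O=(p[0],p[1]); h=p[2]-102.2
bx=[(box(O,y,(-38,38),(-5,5),(135+h,143+h)),(0,0,255)),(box(O,y,(-9,9),(17,21),(73+h,135+h)),(0,255,0)),(box(O,y,(-9,9),(-21,-17),(73+h,135+h)),(0,255,0)),(box(O,y,(-5.5,5.5),(7,10),(15+h,73+h)),(255,0,0)),(box(O,y,(-5.5,5.5),(-10,-7),(15+h,73+h)),(255,0,0))]
v=draw("scene",im,bx,320,70,75,100,6)
cv2.imwrite("pics/g7.png",np.hstack([v,draw("scene",im,[],320,70,75,100,6)])[:600,:800])
```

```text
t 9.72 p [504.2  229.03 251.03] rot [ 1.7992e+02  8.0000e-02 -2.0140e+01] F [-0.46 -0.2  -1.44] open 0.4649
units after-turn axes: [ 0.012 -0.025  4.968] turn units 0.007 now axes [ 0.019 -0.031  4.967]
```

View pics/g7.png

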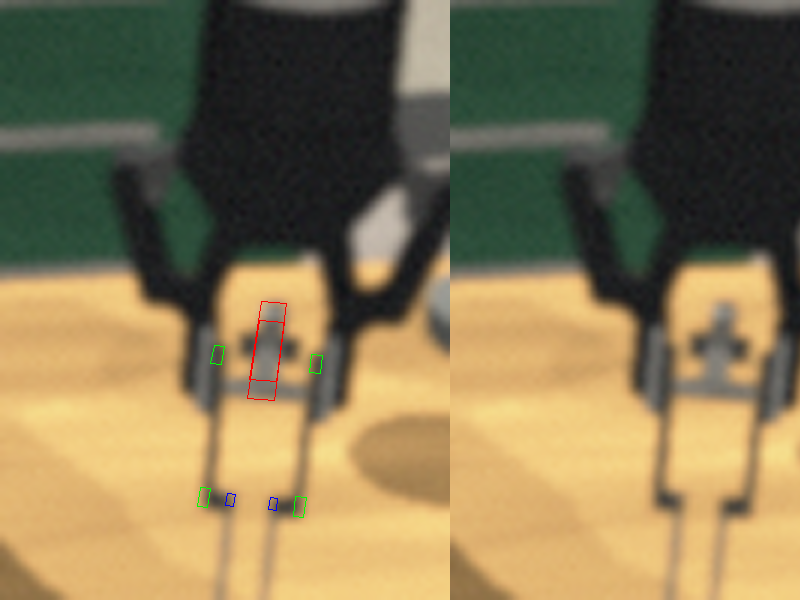

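Emit:
{"method": "carry_out", "body": {
  "rows": "0.46 0 0 0 -0.33; 0.46 0 0 0 -0.33; 0.46 0 0 0 0; 0.46 0 0 0 0"
}}

```text
clock: 10.22
eef_pos: [504.6, 229.2, 251.5]
tcp_rot: [3.141, 0.001, -0.26]
contact_force: [0.8, -0.5, -2.2]
opening: 0.465
```

```bash
python3 -c "
from h import *
need(580.1,-51.0,177,-14.8)"
```

```text
t 10.22 p [504.64 229.22 251.46] rot [ 1.7996e+02  5.0000e-02 -1.4920e+01] F [ 0.83 -0.47 -2.16] open 0.4645
units after-turn axes: [4.818 8.388 2.482] turn units -0.015 now axes [4.838 8.377 2.484]
```

Emit:
{"method": "carry_out", "body": {
  "rows": "0.46 0.3 0.5 0 0; 0.46 0.5 0.85 0 0; 0.46 0.5 0.9 0 0; 0.46 0.5 0.9 0 0; 0.46 0.5 0.9 0 0; 0.46 0.5 0.9 0 0; 0.46 0.5 0.9 0 0; 0.46 0.5 0.9 0 0; 0.46 0.5 0.8 0 0; 0.46 0.32 0.5 0 0; 0.46 0.2 0.33 0 0; 0.46 0 0 0 0"
}}

```text
clock: 11.72
eef_pos: [580.2, -51.2, 252.0]
tcp_rot: [-3.142, 0.0, -0.26]
contact_force: [0.2, 0.5, -0.6]
opening: 0.464
```

Emit:
{"method": "carry_out", "body": {
  "rows": "0.46 0 0 0.7 0; 0.46 0 0 0.7 0; 0.46 0 0 0.6 0; 0.46 0 0 0.48 0; 0.46 0 0 0 0; 0.46 0 0 0 0; 0.46 0 0 0 0"
}}

```text
clock: 12.6
eef_pos: [580.7, -50.8, 178.5]
tcp_rot: [-3.141, -0.001, -0.259]
contact_force: [-0.5, -0.2, -0.8]
opening: 0.461
```

Run:
```python
from h import *
need(580.1,-51.0,177,-14.8)
s,p,y=st(); im=avg("scene",3);t=avg("top",3)
O=(p[0],p[1]); h=p[2]-102.2
bx=[(box(O,y,(-38,38),(-5,5),(135+h,143+h)),(0,0,255)),(box(O,y,(-5.5,5.5),(7,10),(15+h,73+h)),(255,0,0)),(box(O,y,(-5.5,5.5),(-10,-7),(15+h,73+h)),(255,0,0))]
cv2.imwrite("pics/h1.png",np.hstack([draw("scene",im,bx,220,160,60,75,6),draw("scene",im,[],220,160,60,75,6)]))
cv2.imwrite("pics/h2.png",np.hstack([draw("top",t,bx,280,150,60,75,6,1.5),draw("top",t,[],280,150,60,75,6,1.5)]))
```

```text
t 12.6 p [580.7  -50.8  178.46] rot [-1.7999e+02 -7.0000e-02 -1.4870e+01] F [-0.54 -0.23 -0.78] open 0.4606
units after-turn axes: [-0.018  0.012  0.049] turn units -0.008 now axes [-0.018  0.012  0.049]
```

View pics/h1.png

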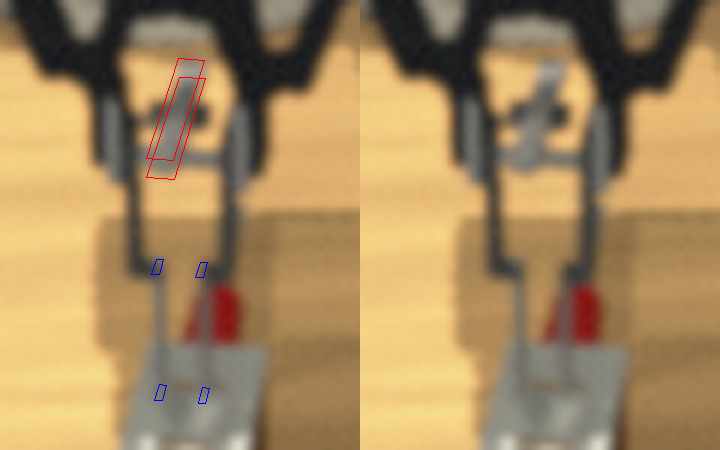

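View pics/h2.png

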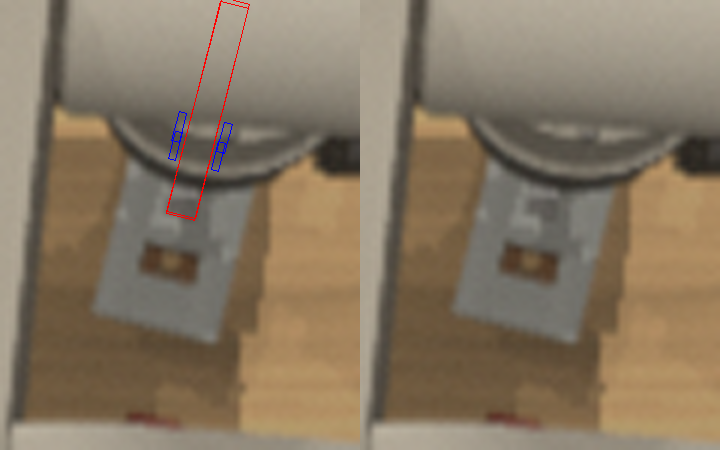

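Emit:
{"method": "carry_out", "body": {
  "rows": "0.46 -0.01 0.01 0.25 0; 0.46 0 0 0.25 0; 0.46 0 0 0.12 0; 0.46 0 0 0 0; 0.46 0 0 0 0"
}}

```text
clock: 13.52
eef_pos: [579.9, -51.0, 159.2]
tcp_rot: [-3.142, -0.0, -0.259]
contact_force: [0.1, -0.7, -1.8]
opening: 0.466
```

Emit:
{"method": "carry_out", "body": {
  "rows": "0.46 0 0 0.03 0; 0.46 0 0 0.03 0; 0.46 0 0 0 0"
}}

```text
clock: 13.9
eef_pos: [579.8, -51.0, 157.2]
tcp_rot: [3.142, 0.0, -0.259]
contact_force: [-0.5, 0.7, -1.1]
opening: 0.459
```

Emit:
{"method": "carry_out", "body": {
  "rows": "0.46 0 0 0.03 0; 0.46 0 0 0.02 0; 0.46 0 0 0 0"
}}

```text
clock: 14.28
eef_pos: [579.7, -50.9, 155.7]
tcp_rot: [3.142, 0.0, -0.259]
contact_force: [-0.9, 0.5, -2.2]
opening: 0.463
```

Emit:
{"method": "carry_out", "body": {
  "rows": "0.46 0 0 0.02 0; 0.46 0 0 0.02 0; 0.46 0 0 0 0"
}}

```text
clock: 14.65
eef_pos: [579.8, -50.9, 154.5]
tcp_rot: [3.142, 0.0, -0.259]
contact_force: [0.2, -0.4, -0.4]
opening: 0.46
```

Emit:
{"method": "carry_out", "body": {
  "rows": "0.46 0 0 0.02 0; 0.46 0 0 0.02 0; 0.46 0 0 0 0"
}}

```text
clock: 15.02
eef_pos: [579.8, -50.9, 153.3]
tcp_rot: [-3.142, 0.0, -0.259]
contact_force: [0.7, -0.9, -0.8]
opening: 0.46
```

Emit:
{"method": "carry_out", "body": {
  "rows": "0.46 0 0 0.02 0; 0.46 0 0 0.02 0; 0.46 0 0 0.02 0; 0.46 0 0 0 0"
}}

```text
clock: 15.52
eef_pos: [579.8, -50.9, 151.5]
tcp_rot: [3.142, 0.0, -0.259]
contact_force: [0.4, -0.3, -0.4]
opening: 0.461
```

Emit:
{"method": "carry_out", "body": {
  "rows": "0.46 0.02 0 0 0; 0.46 0.02 0 0 0; 0.46 0.01 0 0 0; 0.46 0 0 0 0"
}}

```text
clock: 16.02
eef_pos: [581.2, -51.3, 151.6]
tcp_rot: [3.142, 0.0, -0.259]
contact_force: [-0.3, -0.2, -0.3]
opening: 0.466
```

Emit:
{"method": "carry_out", "body": {
  "rows": "0.46 0 0 0.02 0; 0.46 0 0 0.02 0; 0.46 0 0 0.02 0; 0.46 0 0 0.02 0; 0.46 0 0 0 0"
}}

```text
clock: 16.65
eef_pos: [581.2, -51.3, 149.1]
tcp_rot: [3.142, 0.0, -0.259]
contact_force: [0.2, -0.0, -1.3]
opening: 0.464
```

Emit:
{"method": "carry_out", "body": {
  "rows": "0.46 0 0 0.02 0; 0.46 0 0 0.02 0; 0.46 0 0 0.02 0; 0.46 0 0 0 0"
}}

```text
clock: 17.15
eef_pos: [581.2, -51.3, 147.3]
tcp_rot: [3.142, 0.0, -0.259]
contact_force: [-0.1, 0.2, -2.0]
opening: 0.46
```

Emit:
{"method": "carry_out", "body": {
  "rows": "0.46 0 0 0.02 0; 0.46 0 0 0.02 0; 0.46 0 0 0.02 0; 0.46 0 0 0.02 0; 0.46 0 0 0 0"
}}

```text
clock: 17.77
eef_pos: [581.2, -51.3, 144.9]
tcp_rot: [3.142, 0.0, -0.259]
contact_force: [-0.5, 0.7, -1.8]
opening: 0.46
```

Run:
```python
from h import *
s,p,y=st(); im=avg("scene",3);t=avg("top",3)
O=(p[0],p[1]); h=p[2]-102.2
bx=[(box(O,y,(-38,38),(-5,5),(135+h,143+h)),(0,0,255)),(box(O,y,(-5.5,5.5),(7,10),(68,73+h)),(255,0,0)),(box(O,y,(-5.5,5.5),(-10,-7),(68,73+h)),(255,0,0))]
cv2.imwrite("pics/h3.png",np.hstack([draw("scene",im,bx,220,170,60,75,6),draw("scene",im,[],220,170,60,75,6)]))
```

```text
(no output)
```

View pics/h3.png

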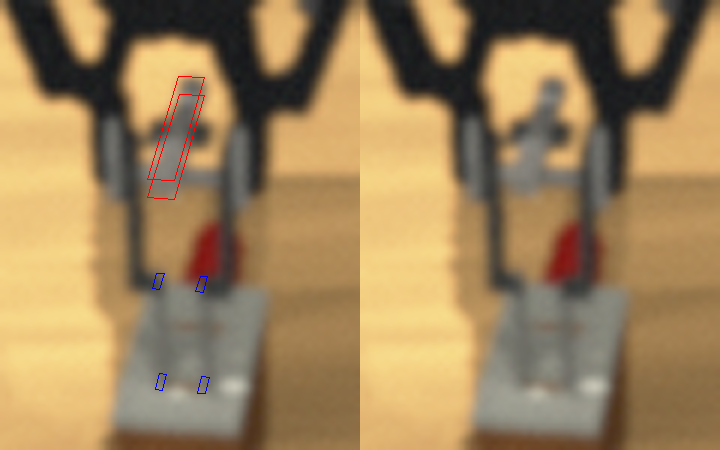

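Emit:
{"method": "carry_out", "body": {
  "rows": "0.46 0.01 0 0 0; 0.46 0.01 0 0 0; 0.46 0 0 0 0"
}}

```text
clock: 18.45
eef_pos: [581.8, -51.5, 145.0]
tcp_rot: [3.142, 0.0, -0.259]
contact_force: [-0.4, 0.1, -1.8]
opening: 0.461
```

Emit:
{"method": "carry_out", "body": {
  "rows": "0.46 0.01 0 0 0; 0.46 0 0 0 0"
}}

```text
clock: 18.7
eef_pos: [582.1, -51.5, 145.0]
tcp_rot: [-3.142, 0.0, -0.259]
contact_force: [-0.6, 0.2, -1.4]
opening: 0.459
```

Emit:
{"method": "carry_out", "body": {
  "rows": "0.46 0.01 0 0 0; 0.46 0 0 0 0"
}}

```text
clock: 18.95
eef_pos: [582.4, -51.7, 145.0]
tcp_rot: [3.142, 0.0, -0.259]
contact_force: [-0.7, 0.5, -2.2]
opening: 0.464
```

Emit:
{"method": "carry_out", "body": {
  "rows": "0.46 0.01 0 0 0; 0.46 0 0 0 0"
}}

```text
clock: 19.2
eef_pos: [582.7, -51.7, 145.0]
tcp_rot: [3.142, 0.0, -0.259]
contact_force: [-0.6, -0.6, -1.5]
opening: 0.466
```

Emit:
{"method": "carry_out", "body": {
  "rows": "0.46 0.01 0 0 0; 0.46 0 0 0 0"
}}

```text
clock: 19.45
eef_pos: [583.0, -51.8, 145.0]
tcp_rot: [3.142, 0.0, -0.259]
contact_force: [-1.4, 0.5, -0.9]
opening: 0.462
```

Emit:
{"method": "carry_out", "body": {
  "rows": "0.46 -0.03 0 0 0; 0.46 -0.03 0 0 0; 0.46 0 0 0 0"
}}

```text
clock: 19.82
eef_pos: [581.3, -51.3, 145.1]
tcp_rot: [-3.142, -0.0, -0.259]
contact_force: [-0.1, -1.0, -1.2]
opening: 0.462
```

Emit:
{"method": "carry_out", "body": {
  "rows": "0.46 -0.01 0 0 0; 0.46 -0.01 0 0 0; 0.46 0 0 0 0"
}}

```text
clock: 20.2
eef_pos: [580.8, -51.2, 145.1]
tcp_rot: [-3.142, -0.0, -0.259]
contact_force: [-0.1, -0.2, -1.7]
opening: 0.462
```

Emit:
{"method": "carry_out", "body": {
  "rows": "0.46 -0.01 0 0 0; 0.46 -0.01 0 0 0; 0.46 0 0 0 0"
}}

```text
clock: 20.58
eef_pos: [580.2, -51.0, 145.0]
tcp_rot: [-3.142, -0.0, -0.259]
contact_force: [0.4, -0.8, -0.6]
opening: 0.464
```

Emit:
{"method": "carry_out", "body": {
  "rows": "0.46 -0.01 0 0 0; 0.46 -0.01 0 0 0; 0.46 0 0 0 0"
}}

```text
clock: 20.95
eef_pos: [579.5, -50.9, 145.0]
tcp_rot: [-3.142, 0.0, -0.259]
contact_force: [0.9, -0.5, -0.8]
opening: 0.462
```

Run:
```python
from h import *
for n in range(4):
    r.grab_frame("scene"); s=r.sense(); print(s["contact_force"].round(2),s["wrist_torque"].round(3))
```

```text
[-0.02 -0.59 -1.09] [-0.077 -0.184  0.006]
[ 1.19 -1.13 -1.47] [-0.062 -0.2   -0.013]
[ 0.6  -0.86 -1.13] [-0.094 -0.188 -0.056]
[ 0.58 -1.55 -0.45] [-0.107 -0.134 -0.016]
```

Emit:
{"method": "carry_out", "body": {
  "rows": "0.46 0.02 0 0 0; 0.46 0.02 0 0 0; 0.46 0 0 0 0"
}}

```text
clock: 21.52
eef_pos: [580.6, -51.1, 144.9]
tcp_rot: [-3.142, 0.0, -0.259]
contact_force: [0.9, 0.7, -1.6]
opening: 0.463
```

```bash
cat > f.py <<'E'
from h import *
F=[];T=[]
for n in range(5):
    r.grab_frame("scene"); s=r.sense(); F.append(s["contact_force"]);T.append(s["wrist_torque"])
R=Ro.from_euler('z',-14.8,degrees=True).inv()
print(s["clock"],s["eef_pos"].round(2),"F jig",R.apply(np.mean(F,0)).round(2),"T jig",R.apply(np.mean(T,0)).round(3),round(s["opening"],4))
E
python3 f.py
```

```text
21.775 [580.65 -51.15 144.96] F jig [ 0.16 -0.1  -1.13] T jig [ 0.024  0.003 -0.013] 0.4573
```

Emit:
{"method": "carry_out", "body": {
  "rows": "0.46 0.02 0 0 0; 0.46 0.02 0 0 0; 0.46 0 0 0 0"
}}

```text
clock: 22.15
eef_pos: [581.7, -51.5, 145.0]
tcp_rot: [3.142, 0.0, -0.259]
contact_force: [-0.6, -0.1, -0.9]
opening: 0.465
```

```bash
python3 f.py
```

```text
22.4 [581.72 -51.49 144.91] F jig [-0.53 -0.16 -1.05] T jig [-0.004  0.216  0.016] 0.4627
```

Emit:
{"method": "carry_out", "body": {
  "rows": "0.46 -0.025 0 0 0; 0.46 0 -0.02 0 0; 0.46 0 0 0 0"
}}

```text
clock: 22.78
eef_pos: [581.4, -50.7, 145.0]
tcp_rot: [3.141, -0.0, -0.259]
contact_force: [0.7, -1.0, -1.3]
opening: 0.461
```

```bash
python3 f.py
```

```text
23.025 [581.36 -50.75 145.04] F jig [-0.36 -0.3  -0.86] T jig [-0.105 -0.035 -0.017] 0.4623
```

Emit:
{"method": "carry_out", "body": {
  "rows": "0.46 0 -0.01 0 0; 0.46 0 0 0 0"
}}

```text
clock: 23.28
eef_pos: [581.4, -50.5, 145.0]
tcp_rot: [3.141, -0.0, -0.259]
contact_force: [-0.0, -0.8, -0.1]
opening: 0.466
```

```bash
python3 f.py
```

```text
23.525 [581.39 -50.53 145.01] F jig [ 0.37 -1.52 -0.33] T jig [-0.391 -0.071 -0.013] 0.4605
```

Emit:
{"method": "carry_out", "body": {
  "rows": "0.46 0 0.03 0 0; 0.46 0 0.03 0 0; 0.46 0 0.02 0 0; 0.46 0 0 0 0"
}}

```text
clock: 24.02
eef_pos: [580.7, -52.7, 145.0]
tcp_rot: [-3.141, 0.0, -0.259]
contact_force: [-0.3, -0.4, -1.0]
opening: 0.464
```

```bash
python3 f.py
```

```text
24.275 [580.72 -52.71 144.97] F jig [ 0.29  0.21 -1.2 ] T jig [ 0.011 -0.009 -0.019] 0.4617
```

Emit:
{"method": "carry_out", "body": {
  "rows": "0.46 0 0.015 0 0; 0.46 0 0 0 0"
}}

```text
clock: 24.52
eef_pos: [580.7, -53.0, 145.0]
tcp_rot: [-3.141, -0.0, -0.26]
contact_force: [0.7, 1.6, -1.4]
opening: 0.465
```

```bash
python3 f.py
```

```text
24.775 [580.67 -53.06 145.01] F jig [ 0.16  1.66 -1.09] T jig [0.494 0.035 0.005] 0.4598
```

Emit:
{"method": "carry_out", "body": {
  "rows": "0.46 0 0.01 0 0; 0.46 0 0 0 0"
}}

```text
clock: 25.02
eef_pos: [580.6, -53.4, 145.1]
tcp_rot: [-3.141, -0.0, -0.259]
contact_force: [0.5, 3.0, -0.4]
opening: 0.467
```

```bash
python3 f.py
```

```text
25.275 [580.62 -53.4  145.05] F jig [-0.3   2.78 -0.19] T jig [0.639 0.088 0.006] 0.4641
```

Emit:
{"method": "carry_out", "body": {
  "rows": "0.46 0 -0.03 0 0; 0.46 0 -0.026 0 0; 0.46 0 0 0 0; 0.46 0 0 0.1 0; 0.46 0 0 0.1 0; 0.46 0 0 0.1 0; 0.46 0 0 0 0"
}}

```text
clock: 26.15
eef_pos: [580.7, -51.8, 135.6]
tcp_rot: [3.142, 0.001, -0.259]
contact_force: [1.0, 0.6, -1.1]
opening: 0.459
```

```bash
python3 f.py
```

```text
26.4 [581.08 -51.85 136.1 ] F jig [-0.31  0.11 -0.9 ] T jig [-0.027  0.008  0.02 ] 0.4622
```

All free. Continue down to just above the sleeve, then past it slowly.

Emit:
{"method": "carry_out", "body": {
  "rows": "0.46 0 0 0.1 0; 0.46 0 0 0.1 0; 0.46 0 0 0.1 0; 0.46 0 0 0.03 0; 0.46 0 0 0 0"
}}

```text
clock: 27.02
eef_pos: [580.9, -51.9, 125.9]
tcp_rot: [3.142, 0.0, -0.259]
contact_force: [-0.0, 0.2, -2.0]
opening: 0.462
```

```bash
python3 f.py
```

```text
27.275 [581.03 -51.87 126.18] F jig [-0.35  0.17 -1.16] T jig [0.    0.    0.001] 0.4591
```

Emit:
{"method": "carry_out", "body": {
  "rows": "0.46 0 0 0.03 0; 0.46 0 0 0.03 0; 0.46 0 0 0.03 0; 0.46 0 0 0 0"
}}

```text
clock: 27.78
eef_pos: [580.9, -51.8, 123.3]
tcp_rot: [3.142, 0.0, -0.259]
contact_force: [0.1, -0.5, -2.3]
opening: 0.458
```

```bash
python3 f.py
```

```text
28.025 [581.   -51.84 123.42] F jig [ 0.12  0.05 -1.16] T jig [-0.005  0.02  -0.005] 0.4639
```

Emit:
{"method": "carry_out", "body": {
  "rows": "0.46 0 0 0.03 0; 0.46 0 0 0.03 0; 0.46 0 0 0.03 0; 0.46 0 0 0 0"
}}

```text
clock: 28.52
eef_pos: [580.9, -51.8, 120.6]
tcp_rot: [3.142, 0.0, -0.259]
contact_force: [-0.5, 0.0, -1.6]
opening: 0.462
```

```bash
python3 f.py
```

```text
28.775 [580.98 -51.84 120.7 ] F jig [ 0.2   0.38 -1.18] T jig [ 0.012 -0.001 -0.002] 0.4601
```

Emit:
{"method": "carry_out", "body": {
  "rows": "0.46 0 0 0.05 0; 0.46 0 0 0.05 0; 0.46 0 0 0.05 0; 0.46 0 0 0 0"
}}

```text
clock: 29.28
eef_pos: [580.8, -51.8, 116.0]
tcp_rot: [3.142, 0.0, -0.259]
contact_force: [-0.2, -0.5, -1.6]
opening: 0.462
```

```bash
python3 f.py
```

```text
29.525 [581.06 -51.86 116.26] F jig [ 0.18 -0.29 -1.3 ] T jig [-0.002  0.002  0.   ] 0.4615
```

Emit:
{"method": "carry_out", "body": {
  "rows": "0.46 0 0 0.05 0; 0.46 0 0 0.05 0; 0.46 0 0 0.05 0; 0.46 0 0 0.03 0; 0.46 0 0 0 0; 0.46 0 0 0 0"
}}

```text
clock: 30.28
eef_pos: [581.0, -51.8, 110.8]
tcp_rot: [-3.142, -0.0, -0.259]
contact_force: [0.1, -1.2, -1.3]
opening: 0.461
```

```bash
python3 f.py
```

```text
30.525 [581.03 -51.84 110.82] F jig [ 0.15  0.18 -1.  ] T jig [-0.009  0.004 -0.003] 0.4631
```

Emit:
{"method": "carry_out", "body": {
  "rows": "0.44 0 0 0 0; 0.43 0 0 0 0; 0.41 0 0 0 0; 0.38 0 0 0 0; 0.36 0 0 0 0; 0.36 0 0 0 0",
  "newtons": 30
}}

```text
clock: 31.28
eef_pos: [581.2, -51.9, 111.1]
tcp_rot: [-3.142, -0.001, -0.259]
contact_force: [-2.0, -1.4, 5.1]
opening: 0.399
```

```bash
python3 f.py
```

```text
31.525 [581.22 -51.94 111.13] F jig [-0.57 -1.75  5.32] T jig [-0.298  0.221  0.013] 0.4031
```

Emit:
{"method": "carry_out", "body": {
  "rows": "0.36 0 0 -0.03 0; 0.36 0 0 -0.03 0; 0.36 0 0 -0.03 0; 0.36 0 0 0 0"
}}

```text
clock: 32.02
eef_pos: [580.6, -51.8, 113.1]
tcp_rot: [3.142, 0.001, -0.259]
contact_force: [1.1, -0.1, -7.3]
opening: 0.394
```

```bash
python3 f.py
```

```text
32.275 [580.82 -51.79 113.39] F jig [ 0.27 -0.27 -7.66] T jig [-0.082 -0.121  0.005] 0.3961
```

Emit:
{"method": "carry_out", "body": {
  "rows": "0.36 0 0 -0.03 0; 0.36 0 0 -0.03 0; 0.36 0 0 -0.03 0; 0.36 0 0 -0.03 0; 0.36 0 0 -0.03 0; 0.36 0 0 0 0"
}}

```text
clock: 33.02
eef_pos: [581.0, -51.8, 118.2]
tcp_rot: [-3.142, -0.0, -0.259]
contact_force: [-0.5, 0.4, -5.7]
opening: 0.393
```

Emit:
{"method": "carry_out", "body": {
  "rows": "0.36 0 0 -0.03 0; 0.36 0 0 -0.03 0; 0.36 0 0 -0.03 0; 0.36 0 0 -0.03 0; 0.36 0 0 -0.03 0; 0.36 0 0 0 0"
}}

```text
clock: 33.78
eef_pos: [581.2, -51.9, 122.8]
tcp_rot: [-3.142, -0.001, -0.259]
contact_force: [-0.8, 0.5, -3.8]
opening: 0.399
```

Emit:
{"method": "carry_out", "body": {
  "rows": "0.36 0 0 -0.03 0; 0.36 0 0 -0.03 0; 0.36 0 0 -0.03 0; 0.36 0 0 -0.03 0; 0.36 0 0 -0.03 0; 0.36 0 0 0 0"
}}

```text
clock: 34.52
eef_pos: [581.2, -51.9, 127.2]
tcp_rot: [-3.142, -0.001, -0.259]
contact_force: [-0.5, -0.3, -0.6]
opening: 0.395
```

```bash
python3 f.py
```

```text
34.775 [580.98 -51.84 126.95] F jig [ 0.34  0.13 -1.3 ] T jig [-0.012  0.     0.006] 0.3945
```

Emit:
{"method": "carry_out", "body": {
  "rows": "0.36 0 0 -0.1 0; 0.36 0 0 -0.15 0; 0.36 0 0 -0.2 0; 0.36 0 0 -0.2 0; 0.36 0 0 -0.2 0; 0.36 0 0 -0.2 0; 0.36 0 0 -0.2 0; 0.36 0 0 -0.2 0; 0.36 0 0 -0.2 0; 0.36 0 0 -0.2 0; 0.36 0 0 -0.2 0; 0.36 0 0 0 0"
}}

```text
clock: 36.28
eef_pos: [581.3, -51.9, 189.1]
tcp_rot: [-3.141, -0.001, -0.259]
contact_force: [0.3, 0.6, -0.7]
opening: 0.398
```

Run:
```python
from h import *
need(548.3,-234.3,190,-14.8)
s,p,y=st(); im=avg("scene",3);np.save("s2.npy",im)
O=(p[0],p[1]); h=p[2]-102.2
cv2.imwrite("pics/k1.png",draw("scene",im,[],220,140,60,100,6))
```

```text
t 36.27 p [581.35 -51.86 189.06] rot [-1.7999e+02 -6.0000e-02 -1.4860e+01] F [ 0.29  0.62 -0.72] open 0.3977
units after-turn axes: [ 0.488  6.161 -0.031] turn units -0.008 now axes [ 0.495  6.16  -0.032]
```

View pics/k1.png

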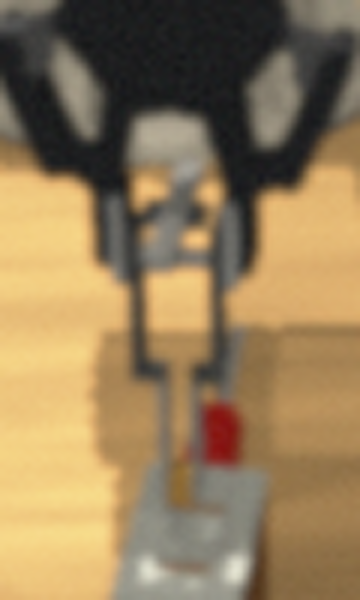

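Emit:
{"method": "carry_out", "body": {
  "rows": "0.36 0.05 0.3 -0.2 0; 0.36 0.05 0.6 0 0; 0.36 0.05 0.7 0 0; 0.36 0.05 0.75 0 0; 0.36 0.05 0.75 0 0; 0.36 0.05 0.75 0 0; 0.36 0.05 0.7 0 0; 0.36 0.05 0.7 0 0; 0.36 0.05 0.5 0 0; 0.36 0.04 0.4 0 0; 0.36 0 0 0 0; 0.36 0 0 0 0"
}}

```text
clock: 37.92
eef_pos: [547.9, -233.5, 194.4]
tcp_rot: [-3.141, 0.0, -0.259]
contact_force: [-0.6, -0.2, -2.1]
opening: 0.396
```

Run:
```python
from h import *
need(548.3,-234.3,100,-14.8)
s,p,y=st(); im=avg("scene",3);t=avg("top",2)
O=(p[0],p[1]); b=p[2]-91
bx=[(box(O,y,(-4,4),(-6,6),(b,b+16)),(0,0,255)),(box(O,y,(-5.5,5.5),(6,9),(p[2]-87.2,p[2]-29)),(255,0,0))]
cv2.imwrite("pics/k2.png",np.hstack([draw("scene",im,bx,145,130,50,90,6),draw("scene",im,[],145,130,50,90,6)]))
```

```text
t 37.92 p [ 547.91 -233.5   194.4 ] rot [-1.7998e+02  1.0000e-02 -1.4850e+01] F [-0.58 -0.2  -2.14] open 0.3957
units after-turn axes: [0.019 0.022 3.147] turn units -0.007 now axes [0.02  0.023 3.147]
```

View pics/k2.png

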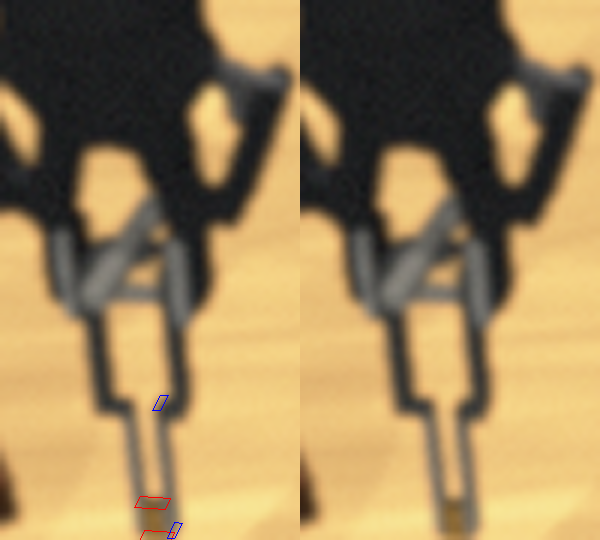

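Emit:
{"method": "carry_out", "body": {
  "rows": "0.36 0.02 0.02 0.4 0; 0.36 0 0 0.6 0; 0.36 0 0 0.6 0; 0.36 0 0 0.6 0; 0.36 0 0 0.4 0; 0.36 0 0 0.2 0; 0.36 0 0 0.15 0; 0.36 0 0 0 0; 0.36 0 0 0 0"
}}

```text
clock: 39.3
eef_pos: [548.6, -234.8, 106.5]
tcp_rot: [3.141, -0.001, -0.259]
contact_force: [0.1, -0.4, -1.5]
opening: 0.399
```

```bash
python3 f.py
```

```text
39.55 [ 548.41 -234.75  106.29] F jig [-0.11  0.13 -1.47] T jig [ 0.021 -0.018  0.011] 0.3951
```

Emit:
{"method": "carry_out", "body": {
  "rows": "0.36 0 0 0.05 0; 0.36 0 0 0.05 0; 0.36 0 0 0.05 0; 0.36 0 0 0.03 0; 0.36 0 0 0.03 0; 0.36 0 0 0.02 0; 0.36 0 0 0 0"
}}

```text
clock: 40.42
eef_pos: [548.3, -234.7, 99.1]
tcp_rot: [-3.142, 0.0, -0.259]
contact_force: [-0.1, 0.5, -1.9]
opening: 0.399
```

Emit:
{"method": "carry_out", "body": {
  "rows": "0.36 0 0 0.02 0; 0.36 0 0 0.02 0; 0.36 0 0 0 0"
}}

```text
clock: 40.8
eef_pos: [548.2, -234.7, 97.8]
tcp_rot: [-3.142, 0.0, -0.259]
contact_force: [0.0, 0.2, -1.1]
opening: 0.397
```

Emit:
{"method": "carry_out", "body": {
  "rows": "0.36 0 0 0.02 0; 0.36 0 0 0 0"
}}

```text
clock: 41.05
eef_pos: [548.2, -234.7, 97.2]
tcp_rot: [-3.142, 0.0, -0.259]
contact_force: [-0.2, 0.4, -1.0]
opening: 0.396
```

Emit:
{"method": "carry_out", "body": {
  "rows": "0.36 0 0 0.02 0; 0.36 0 0 0 0"
}}

```text
clock: 41.3
eef_pos: [548.2, -234.7, 96.6]
tcp_rot: [-3.142, 0.0, -0.259]
contact_force: [0.6, -0.2, -1.6]
opening: 0.397
```

Emit:
{"method": "carry_out", "body": {
  "rows": "0.36 0 0 0.02 0; 0.36 0 0 0 0"
}}

```text
clock: 41.55
eef_pos: [548.4, -234.7, 96.3]
tcp_rot: [3.142, -0.0, -0.259]
contact_force: [0.2, -1.3, 0.5]
opening: 0.395
```

Emit:
{"method": "carry_out", "body": {
  "rows": "0.36 0 0 0.02 0; 0.36 0 0 0 0"
}}

```text
clock: 41.8
eef_pos: [548.6, -234.8, 96.2]
tcp_rot: [3.142, -0.001, -0.259]
contact_force: [-1.3, 0.3, 5.8]
opening: 0.397
```

Emit:
{"method": "carry_out", "body": {
  "rows": "0.36 0 0 -0.015 0; 0.38 0 0 0 0; 0.4 0 0 0 0; 0.42 0 0 0 0; 0.44 0 0 0 0; 0.46 0 0 0 0; 0.47 0 0 0 0; 0.47 0 0 0 0"
}}

```text
clock: 42.8
eef_pos: [548.2, -234.7, 95.8]
tcp_rot: [3.142, 0.0, -0.259]
contact_force: [-0.5, 0.1, 0.0]
opening: 0.47
```

```bash
python3 f.py
```

```text
43.05 [ 548.27 -234.69   95.92] F jig [-0.05  0.28 -1.14] T jig [-0.     0.007  0.006] 0.4711
```

Emit:
{"method": "carry_out", "body": {
  "rows": "0.47 0 0 -0.05 0; 0.47 0 0 -0.1 0; 0.47 0 0 -0.1 0; 0.47 0 0 -0.15 0; 0.47 0 0 -0.2 0; 0.47 0 0 -0.3 0; 0.47 0 0 -0.5 0; 0.47 0 0 -0.8 0; 0.47 0 0 -1 0; 0.47 0 0 -1 0; 0.47 0 0 -1 0; 0.47 0 0 0 0"
}}

```text
clock: 44.55
eef_pos: [549.7, -235.3, 255.3]
tcp_rot: [3.141, -0.005, -0.259]
contact_force: [-0.4, 0.1, -2.0]
opening: 0.476
```

Run:
```python
from h import *
need(504.9,229.4,252,-20.15)
im=avg("scene",2)
cv2.imwrite("pics/m1.png",np.hstack([draw("scene",im,[],145,220,60,50,6),draw("scene",im,[],140,80,60,50,6)]))
```

```text
t 44.55 p [ 549.72 -235.29  255.27] rot [179.95  -0.31 -14.86] F [-0.42  0.06 -2.01] open 0.4757
units after-turn axes: [ -6.738 -14.027   0.109] turn units 0.661 now axes [ -5.417 -14.588   0.067]
```

View pics/m1.png

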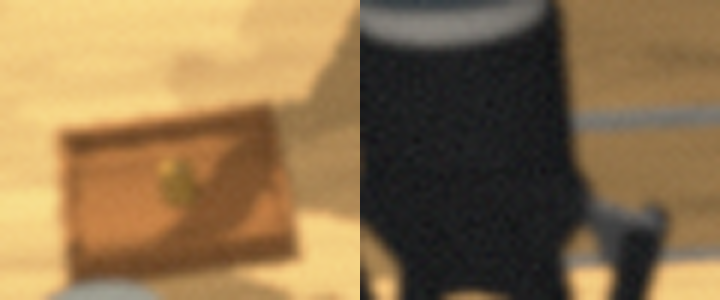

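Emit:
{"method": "carry_out", "body": {
  "rows": "0.46 0 0 0 0.33; 0.46 0 0 0 0.33; 0.46 0 0 0 0",
  "newtons": 20
}}

```text
clock: 45.02
eef_pos: [547.5, -234.4, 250.5]
tcp_rot: [-3.141, 0.002, -0.351]
contact_force: [-0.4, 0.0, -1.2]
opening: 0.465
```

```bash
python3 -c "
from h import *
need(504.9,229.4,252,-20.15)"
```

```text
t 45.02 p [ 547.54 -234.37  250.51] rot [-1.7999e+02  1.4000e-01 -2.0130e+01] F [-0.4   0.04 -1.22] open 0.4651
units after-turn axes: [ -6.66  -14.023  -0.05 ] turn units 0.003 now axes [ -6.654 -14.026  -0.032]
```

Emit:
{"method": "carry_out", "body": {
  "rows": "0.46 -0.2 -0.4 -0.05 0; 0.46 -0.4 -0.8 0 0; 0.46 -0.45 -0.95 0 0; 0.46 -0.45 -0.95 0 0; 0.46 -0.45 -0.95 0 0; 0.46 -0.45 -0.95 0 0; 0.46 -0.45 -0.95 0 0; 0.46 -0.45 -0.95 0 0; 0.46 -0.45 -0.95 0 0; 0.46 -0.45 -0.95 0 0; 0.46 -0.45 -0.95 0 0; 0.46 -0.45 -0.95 0 0"
}}

```text
clock: 46.52
eef_pos: [514.3, 121.0, 253.3]
tcp_rot: [-3.142, 0.0, -0.351]
contact_force: [-0.2, 0.5, -1.3]
opening: 0.464
```

Emit:
{"method": "carry_out", "body": {
  "rows": "0.46 -0.45 -0.95 0 0; 0.46 -0.45 -0.95 0 0; 0.46 -0.4 -0.8 0 0; 0.46 -0.25 -0.6 0 0; 0.46 0 0 0 0; 0.46 0 0 0 0; 0.46 0 0 0 0"
}}

```text
clock: 47.4
eef_pos: [505.6, 227.6, 253.4]
tcp_rot: [3.141, 0.0, -0.352]
contact_force: [0.1, -0.4, -0.7]
opening: 0.461
```

```bash
python3 -c "
from h import *
need(504.9,229.4,252,-20.15)
s,p,y=st();im=avg('scene',2);S=(504.8,229.6);ys=np.radians(-20.2)
O=(p[0],p[1]); h=p[2]-102.2
bx=[(box(O,y,(-38,38),(-5,5),(135+h,143+h)),(0,0,255)),(box(O,y,(-5.5,5.5),(7,10),(15+h,73+h)),(255,0,0)),(box(O,y,(-5.5,5.5),(-10,-7),(15+h,73+h)),(255,0,0))]
cv2.imwrite('pics/n1.png',draw('scene',im,bx,320,90,75,110,5))
t=avg('top',2);cv2.imwrite('pics/n2.png',np.hstack([draw('top',t,[],360,160,55,60,7),draw('top',t,[],290,155,40,60,7,1.5),draw('scene',im,[],145,220,30,60,5)[:420]]) if 0 else np.hstack([draw('top',t,[],360,160,55,60,7,1.5),draw('top',t,[],290,155,40,60,7,1.5)]))
"
```

```text
t 47.4 p [505.64 227.59 253.41] rot [179.98   0.   -20.18] F [ 0.08 -0.38 -0.72] open 0.4609
units after-turn axes: [-0.044 -0.048  0.047] turn units -0.004 now axes [-0.044 -0.048  0.047]
```

View pics/n1.png

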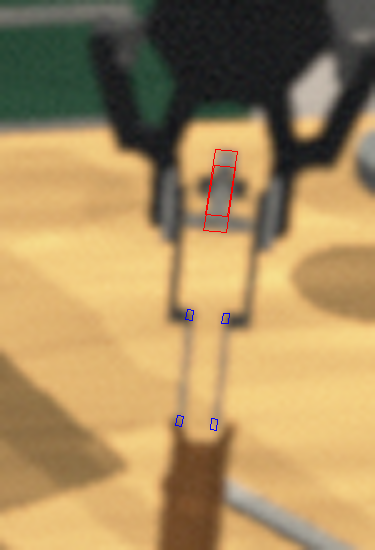

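View pics/n2.png

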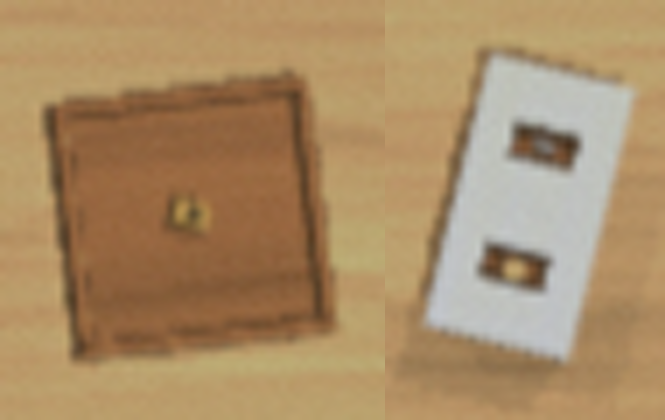

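Run:
```python
from h import *
t=avg("top",4);t0=np.load("t.npy")
c=(560,-45);yaw=np.radians(-14.8); ex=np.array([np.cos(yaw),np.sin(yaw)]);ey=np.array([-ex[1],ex[0]]); c0=np.array([559.7,-45.6])
for nm,im in(("before",t0),("after",t)):
    a=rect("top",im,c,68); b=a[...,0]; m=b>(.5*np.percentile(b,99)+.5*np.median(b[b<np.percentile(b,60)]))
    cs,_=cv2.findContours(m.astype(np.uint8),cv2.RETR_CCOMP,cv2.CHAIN_APPROX_NONE)
    for k in sorted(cs,key=cv2.contourArea)[::-1][:3]:
        q=cv2.minAreaRect(k); d=toworld(q[0],c)[0]-c0; print(nm,(d@ex).round(2),(d@ey).round(2),np.array(q[1]).round()/4)
    a=rect("top",im,c,60); g=a[...,2]; sat=g-a[...,0]
    P=toworld(np.argwhere(np.ones_like(g))[:,::-1],c); L=((P-c0)@np.c_[ex,ey]).reshape(g.shape+(2,))
    m=(abs(L[...,0]+20)<9)&(abs(L[...,1])<10)&(sat>25); w=np.where(m,np.clip(g-85,0,None),0); print("dowel",((w[...,None]*L).sum((0,1))/w.sum()).round(2))
```

```text
before 0.04 -0.11 [50.   94.25]
before 21.11 0.01 [24.5 14.5]
before -21.04 -0.01 [24.75 14.5 ]
dowel [-19.49  -0.55]
after 1.67 -0.12 [50.25 94.  ]
after 22.84 0.07 [25.   14.75]
after -19.26 0.0 [24.75 14.5 ]
dowel [-19.47  -0.54]
```

Emit:
{"method": "carry_out", "body": {
  "rows": "0.46 -0.04 -0.05 0.5 0; 0.46 0 0 0.7 0; 0.46 0 0 0.8 0; 0.46 0 0 0.8 0; 0.46 0 0 0.8 0; 0.46 0 0 0.6 0; 0.46 0 0 0.3 0; 0.46 0 0 0.2 0; 0.46 0 0 0 0; 0.46 0 0 0 0"
}}

```text
clock: 49.05
eef_pos: [505.5, 230.4, 113.1]
tcp_rot: [-3.141, -0.001, -0.352]
contact_force: [0.6, -0.6, -1.8]
opening: 0.461
```

```bash
python3 -c "
from h import *
need(504.9,229.4,102.2,-20.15)"
```

```text
t 49.05 p [505.47 230.36 113.08] rot [-1.7995e+02 -5.0000e-02 -2.0140e+01] F [ 0.6  -0.57 -1.84] open 0.4611
units after-turn axes: [-0.007  0.037  0.363] turn units 0.001 now axes [-0.007  0.037  0.363]
```

Emit:
{"method": "carry_out", "body": {
  "rows": "0.46 0 0.02 0.1 0; 0.46 0 0 0.1 0; 0.46 0 0 0.07 0; 0.46 0 0 0.04 0; 0.46 0 0 0 0; 0.46 0 0 0 0"
}}

```text
clock: 49.8
eef_pos: [504.8, 229.6, 103.2]
tcp_rot: [-3.142, -0.0, -0.352]
contact_force: [-0.7, 0.2, -1.1]
opening: 0.462
```

```bash
python3 f.py
```

```text
50.05 [504.81 229.61 103.16] F jig [ 0.11 -0.19 -1.37] T jig [ 0.002  0.009 -0.018] 0.4622
```

Emit:
{"method": "carry_out", "body": {
  "rows": "0.46 0 0 0.02 0; 0.46 0 0 0.02 0; 0.46 0 0 0 0; 0.46 0 0 0 0"
}}

```text
clock: 50.55
eef_pos: [504.9, 229.8, 102.2]
tcp_rot: [-3.141, -0.0, -0.352]
contact_force: [-1.0, 0.6, 4.4]
opening: 0.46
```

```bash
python3 f.py
```

```text
50.8 [504.86 229.76 102.26] F jig [-2.57  0.1   5.22] T jig [0.016 0.368 0.001] 0.4628
```

Bar rests on the posts (Fz up by ~6 N). Release slowly and look.

Emit:
{"method": "carry_out", "body": {
  "rows": "0.47 0 0 -0.01 0; 0.48 0 0 0 0; 0.49 0 0 0 0; 0.5 0 0 0 0; 0.53 0 0 0 0; 0.6 0 0 0 0; 0.8 0 0 0 0; 1 0 0 0 0; 1 0 0 0 0; 1 0 0 0 0; 1 0 0 0 0"
}}

```text
clock: 52.18
eef_pos: [504.8, 229.6, 102.2]
tcp_rot: [3.142, 0.0, -0.352]
contact_force: [0.5, -0.3, -0.8]
opening: 0.999
```

Run:
```python
from h import *
need(504.9,229.4,252,-20.15)
im=avg("scene",2)
cv2.imwrite("pics/p1.png",draw("scene",im,[],320,140,75,100,6))
```

```text
t 52.17 p [504.78 229.59 102.22] rot [180.     0.   -20.14] F [ 0.46 -0.26 -0.82] open 0.9992
units after-turn axes: [ 6.000e-03  4.000e-03 -4.993e+00] turn units 0.001 now axes [ 0.006  0.005 -4.993]
```

View pics/p1.png

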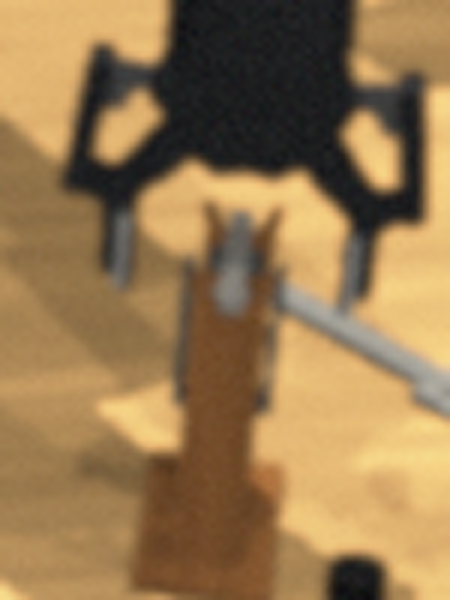

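Tongs hang between the lips, with the fingers free. I'll retreat and check everything.

Emit:
{"method": "carry_out", "body": {
  "rows": "1 0 0 -0.3 0; 1 0 0 -0.7 0; 1 0 0 -1 0; 1 0 0 -1 0; 1 0 0 -1 0; 1 -0.8 0 -0.5 0; 1 -1 0 0 0; 1 -1 0 0 0; 1 -1 0 0 0; 1 0 0 0 0; 1 0 0 0 0"
}}

```text
clock: 53.65
eef_pos: [398.4, 269.0, 237.9]
tcp_rot: [-3.141, -0.001, -0.351]
contact_force: [0.7, 0.2, 0.2]
opening: 0.996
```

Run:
```python
from h import *
need(504.9,229.4,252,-20.15)
im=avg("scene",2);t=avg("top",2)
S=(504.8,229.6);ys=np.radians(-20.2)
bx=[(box(S,ys,(-38,38),(-5,5),(135,143)),(0,0,255))]
cv2.imwrite("pics/q1.png",np.hstack([draw("scene",im,[],130,160,130,110,3),draw("scene",im,bx,330,150,80,110,3),draw("top",t,[],170,180,50,110,3,1.5)]))
cv2.imwrite("pics/q2.png",np.clip(t*1.3,0,255).astype(np.uint8)); cv2.imwrite("pics/q3.png",im.astype(np.uint8))
```

```text
t 53.65 p [398.39 269.01 237.85] rot [-1.7995e+02 -6.0000e-02 -2.0110e+01] F [0.68 0.25 0.22] open 0.9964
units after-turn axes: [ 3.788  0.016 -0.472] turn units 0.004 now axes [ 3.788  0.018 -0.468]
```

View pics/q1.png

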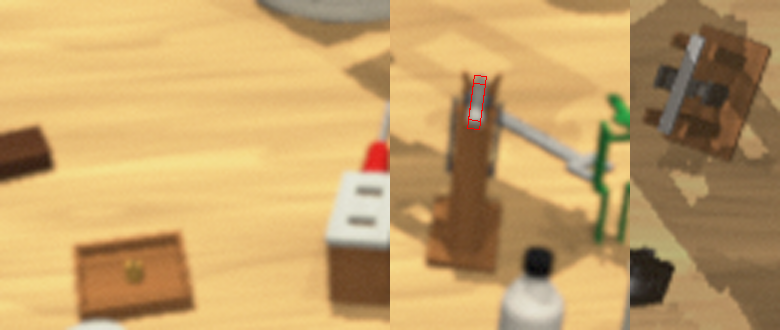

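View pics/q2.png

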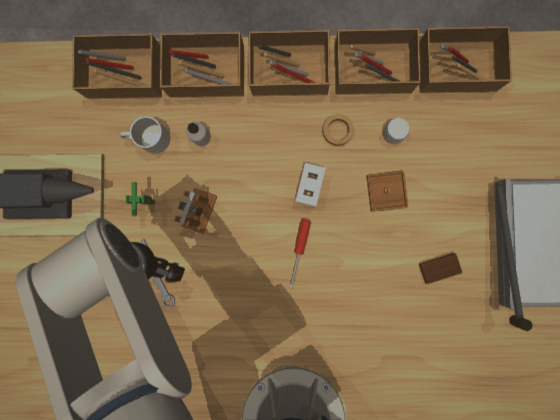

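All in place: the sleeve stands in the tray at (387,190), the tongs hang in the stand at (190,208), and the other objects look unmoved. Handing in.

```bash
python3 -c "
from rig import r
print(r.sign_off())"
```

```text
the job is handed in; nothing more can be done
None
```

The brass sleeve is out of the jig and standing upright near the middle of the tray, and the tongs are back on their stand. I handed in at about 54 s of the 72 s allowed.

**What I did**
- **Plate:** I entered the guide plate's opening over the far pocket (about 580, -51) with the tongs. I slid the plate about 1.7 mm and centred the blades by feeling the pocket walls.
- **Sleeve:** I gripped it with 30 N. It met about 6.5 N of drag, and I felt none in the next check about 16 mm up. I set it down once I felt the tray floor.
- **Tongs:** I hung them back at the spot where I had taken them.

**Last checks**
- The plate's opening is within about 0.2 mm of the dowel in the camera view.
- The dowel is still in its pocket.
- The tongs' bar lies between the lips, matching its first position.
- The other objects look unmoved, and the robot is clear of everything.
- The largest force I read against the jig or plate was about 8 N, the sleeve's drag included. I only read it at the end of moves.

**What disagreed**
- In the scene camera the fingertips sat 20–30 mm higher than the stated tool dimensions, so I gripped the plates nearer the bar than z -30.
- When squeezing the sleeve, the gripper showed an opening of about 34 mm instead of the expected 37. I put this down to the fingers flexing. The sleeve looked intact, but I could not check that it wasn't slightly squeezed.
- One reading of the jig's base edge in the scene picture gave the wrong direction for the plate's drift. I trusted the top view and the feel instead.

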